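# Heft the lens housings, load the leak tester

## Robot

A 6-joint arm with a two-finger parallel gripper is mounted at the origin on the work surface. World frame = base frame: x ahead of the robot, y to its left, z up, the work surface at z = 0. Lengths are in m, angles in degrees, forces in N, time in s.
With the tool pointing down it reaches from about 0.35 to 0.975 m from the base axis. Payload 7.1 kg.
Tool frame: the origin (TCP) lies at the very end of the fingers, on their centre line; the grasp point (between the pads) lies 19 mm behind it; z points along the fingers, y is the direction in which the jaws open and shut (so a half turn about z gives the same grasp; the last joint's range is limited). The gripper opens to 88 mm and grips with 3 to 60 N. Pads are 20 mm wide; open, the fingers measure 115 mm over their backs; the gripper's body (75 mm by 178 mm) begins 61 mm behind the grasp point.
Start: joints at [-70.015, 24.242, 93.386, -0, 62.372, -1.089], TCP at [0.225, -0.583, 0.223] pointing down, gripper open.
Joint ranges: [-172.04, 172.04], [-51.8, 120.97], [4.93, 147.93], [-75.15, 255.16], [6.16, 154.13], [-145.62, 145.62]. Speed limits (degrees/s): [136.94, 136.94, 172.46, 180, 180, 180].

## Interface

Orientations are given as a 3x3 rotation matrix whose columns are the frame's x, y, z axes.
In Python, from rig import * gives the robot as it stands. The module is installed in compiled form; this text tells all that it offers.
- The arm moves only by the tool drive_tool, never from a script. Its argument "targets" is a list of rows, each an object of numbers: "dx", "dy", "dz": the shift along the tool's x, y, z in m; "twist": the turn about the tool's z in rad. A call has exactly 5 rows; each row is the pose to reach, as a shift and turn from the pose measured when the call began, along the tool's axes at that moment; what a row does not reach only later rows make up. A row lasts 1/10 s, in which the tool goes at most 50 mm and 8.59 degrees, less where a joint would pass 70% of its speed; a pose out of reach is approached as far as the arm can. A call with a gripper value outside its range is refused whole. "jaw" is the closure, from -1 (fully open) to 1 (shut), set as the call begins (left out, the last holds). The fingers move at their own pace and stop on an object; "grip_force" is the grip in N (left out, the last holds). Time passes only in rows, so rows that repeat a pose let the fingers close, or fill a call up. It gives the time, the measured TCP pose, the force and the opening at its end, in the units of the state.
- state(): the state, without advancing time (a new reading comes with each control period).
- grab_frame(name): name is "scene" or "top"; returns the picture (420x560x3 uint8, red, green, blue); there is no depth.
- camera_params(name): a dict with "vfov" (degrees; the focal length in pixels is half the picture's height over the tangent of half this angle, whatever the lens; pixels are square), "cx", "cy" (the principal point, pixels), "k1" (the pictures are not rectified: a ray, as slopes to the right and down, at radius r is drawn at 1 + k1 r^2 times it, then the intrinsics apply), "T" (4x4, takes a point from camera to world coordinates). Camera axes: x right, y down, z forward; pixel columns grow to the right and rows downward; lengths in m; the calibration is good to about 2 mm. A picture is of the moment at which its call begins. camera_params takes no time and is no camera call.
- hand_in(): hands the job in, once; it reports no verdict.
The state is a dict: "clock": time; "joint_pos": joint angles; "joint_vel": joint speeds; "tau": joint torques, N m; "tool_pos": TCP position; "orientation": TCP orientation; "force": force on the tool from outside, world axes, zero at the start; "moment": the same for the moment, N m; "finger_gap": opening from 0.0 (shut) to 1.0 (fully open).
Only numpy, scipy, OpenCV 4.12 (cv2) and the standard library are available. Lean on these libraries where they do the work, as an engineer would, in place of code of your own. Each camera call takes 0.05 s, during which the arm holds its last target.

## Task

One of the three closed lens housings was screwed shut without its lens group, and only its weight in the hand tells which: lay that light one flat in the housing compartment of the white rework tray, and lay the two full ones flat in the two compartments of the leak tester's slide-out nest. With the nest loaded, push it gently and fully home until you feel its stop, and let go. Set everything down softly, and leave the other things on the bench where they are.

Things in the scene. Friction and masses are not known exactly. Their poses are not given: they have to be found in the camera images.
- housing_1: One of three identical-looking closed lens housings: grey block 104 (x) x 54 (y) x 38 mm high, lid with 4 screws and a round black dust cap, 5 mm proud, on top. Lies on the mat, lid up. Origin: centre of underside. With its lens group 0.42 to 0.53 kg, without 0.13 to 0.17 kg; which is which changes and cannot be seen; the group has 1 mm play inside. Either end may go either way in a compartment.
- housing_2: One of three identical-looking closed lens housings: grey block 104 (x) x 54 (y) x 38 mm high, lid with 4 screws and a round black dust cap, 5 mm proud, on top. Lies on the mat, lid up. Origin: centre of underside. With its lens group 0.42 to 0.53 kg, without 0.13 to 0.17 kg; which is which changes and cannot be seen; the group has 1 mm play inside. Either end may go either way in a compartment.
- housing_3: One of three identical-looking closed lens housings: grey block 104 (x) x 54 (y) x 38 mm high, lid with 4 screws and a round black dust cap, 5 mm proud, on top. Lies on the mat, lid up. Origin: centre of underside. With its lens group 0.42 to 0.53 kg, without 0.13 to 0.17 kg; which is which changes and cannot be seen; the group has 1 mm play inside. Either end may go either way in a compartment.
- tester: White leak tester, fixed. Origin on the table under the nest's centre when fully out; the nest slides in along its -y. Base plate 10 mm high with rails; low chamber from y = -135 to -340 mm, 310 mm wide, top 114 mm above the table, its open front 270 mm wide and 92 mm high; behind it a cabinet 215 mm high to y = -540 mm.
- nest (a joint): Slide of the nest in m: 0 pulled fully out, grows as it is pushed in along the tester's -y, ends on a stop with a firm rubber pad, hidden in the chamber, at 0.160. It starts anywhere from 0 to 0.03, slides against about 3 N of friction (plus 12 N per m/s) and stays where it is left.
- nest_near (a point): Nearer (tester -x) nest compartment: centre of its floor, 26 mm above the table; moves with the nest. 116 mm along this point's x by 66 mm along y; black walls 12 mm high, 6 mm thick, with a 54 mm finger gap in the middle of each long side (fingers may reach the floor level there). The two lie end to end along x, 128 mm between centres.
- nest_far (a point): Farther (tester +x) nest compartment: centre of its floor, 26 mm above the table; moves with the nest. 116 mm along this point's x by 66 mm along y; black walls 12 mm high, 6 mm thick, with a 54 mm finger gap in the middle of each long side (fingers may reach the floor level there). The two lie end to end along x, 128 mm between centres.
- nest_bar (a point): Middle of the nest's steel handle bar: level, round, 12 mm thick, 114 mm long along tester x, its axis 75 mm above the table and 75 mm out (tester +y) from the compartments' centre line, on posts 12 mm wide, 45 mm either side of the middle. Outside it (+y) is open space down to the base plate. Push it on its +y side, towards tester -y.
- rework_tray: White shallow plastic tray 156 mm (x) by 130 mm (y), 16 mm high, fixed to the table, with one housing compartment and, along its +y side, two small compartments for rings. Origin: centre of its underside.
- rework_place (a point): Centre of the floor of the tray's housing compartment, 4 mm above the table; 116 mm along this point's x by 66 mm along y, walls 12 mm high and 6 mm thick with a 54 mm finger gap in the middle of each long side.
- loupe: Bystander: black loupe, 36 mm across, 28 mm high, standing among the housings. Origin: centre of underside.
- tweezers: Bystander: steel tweezers, 126 mm long, 8 mm high, lying near the robot. Origin: middle, underside.
- marker: Bystander: dark marker pen, 130 mm long, 14 mm high, lying near the robot. Origin: middle, underside.
- dispenser: Bystander: square whitish solvent dispenser with a steel top, 60 mm wide, 138 mm high, at the back. Origin: centre of underside.
- screwdriver: Bystander: grey screwdriver 170 mm long, lying left of the tray and housings. Origin: middle, underside.
- particle_meter: Bystander: grey hand meter standing upright, 62 x 36 mm, 134 mm high, on the left. Origin: centre of underside.
- steel_dish: Bystander: round steel dish, 80 mm across, 30 mm high, at the back. Origin: centre of underside.
- spacer_ring: Bystander: brass ring 24 mm across, 6 mm high, lying in a small compartment of the rework tray. Origin: centre of underside.
Not all that is in view belongs to the job. What is shaped like the housing_1 but green or purple is not meant.

How it is judged:
By the outcome, as a careful person would: the job done as asked, in the order asked, and still so for the second after the job is handed in, with the robot touching nothing.
It also fails if it takes over 72 s, if anything falls off the work surface, if the arm or the gripper's body presses on something with over 40 N, if the wrist force passes 120 N, or if a joint passes its speed limit or range.

## Working session

There is one attempt and no reset: what is moved stays moved. The work goes in short steps, Python scripts to look and compute and a tool call to move; the robot and the scene stay as the last step left them, time stands still between calls to the robot, and variables do not carry over. Pictures are saved under pics/ and viewed, and the job is handed in when it is done.

Besides the shell and the picture viewer there is one more tool, called after "Call:" as name([rows], argument=value, ...), one row to a line, values as JSON. drive_tool: Moves the arm, as the interface text tells. Its arguments: {"type":"object","properties":{"targets":{"type":"array","items":{"type":"object","properties":{"dx":{"type":"number"},"dy":{"type":"number"},"dz":{"type":"number"},"twist":{"type":"number"}}}},"jaw":{"type":"number"},"grip_force":{"type":"number"}},"required":["targets"]}

```bash
mkdir -p pics; python3 - <<'E'
from rig import *
import cv2
for n in ("scene","top"):
    im=grab_frame(n); cv2.imwrite(f"pics/{n}0.png",im[:,:,::-1]); p=camera_params(n); print(n,p)
s=state(); print(s)
E
```

```text
scene {'vfov': 45.04627122311312, 'cx': 283.20397475755755, 'cy': 211.50939693089856, 'k1': -0.19200108414008896, 'T': array([[ 0.19390162,  0.76203545, -0.61782208,  1.36023423],
       [ 0.98099484, -0.14601764,  0.12778092, -0.0114065 ],
       [ 0.00716066, -0.63085721, -0.77586591,  1.11553345],
       [ 0.        ,  0.        ,  0.        ,  1.        ]])}
top {'vfov': 48.88041294699384, 'cx': 277.2248106149311, 'cy': 209.80821721171088, 'k1': 0.014019530655209755, 'T': array([[ 0.02262161, -0.98386459,  0.17747884,  0.31697463],
       [-0.99968692, -0.02415959, -0.00650916,  0.16132454],
       [ 0.01069195, -0.17727602, -0.98410309,  1.22427366],
       [ 0.        ,  0.        ,  0.        ,  1.        ]])}
{'clock': 0.1, 'joint_pos': array([-7.00143113e+01,  2.42810047e+01,  9.34250479e+01,  1.65714835e-03,
        6.23731513e+01, -1.08868231e+00]), 'joint_vel': array([-0.06067485, -0.10063677, -0.13801057,  0.02584221,  0.08683861,
       -0.01725801]), 'tau': array([-7.62813597e-04, -5.45613992e+01, -2.74322909e+01,  6.45265239e-02,
        1.88211602e-02,  5.34299517e-06]), 'tool_pos': array([ 0.22460046, -0.58272423,  0.22198282]), 'orientation': array([[ 9.33119312e-01,  3.59566611e-01, -4.48391658e-04],
       [ 3.59566887e-01, -9.33118397e-01,  1.30787833e-03],
       [ 5.18668724e-05, -1.38163332e-03, -9.99999044e-01]]), 'force': array([-0.09309768, -0.26609148, -0.42769561]), 'moment': array([ 0.00947819, -0.01496681,  0.00595154]), 'finger_gap': 1.0021345587151602}
```

View pics/scene0.png

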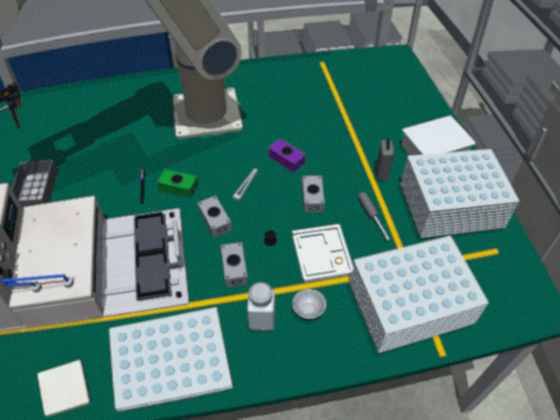

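View pics/top0.png

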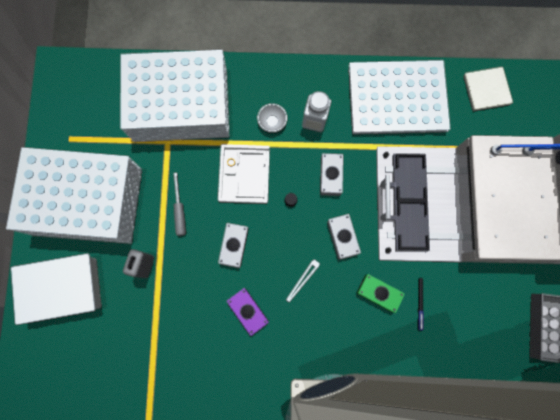

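The top view shows the grey housings at about (332,174), (343,236) and (233,245). The green (381,294) and purple (246,312) lookalikes are not meant. The tray is at (244,174), and the nest, with black compartments, is at (410,200) with its handle at about (386,200). I'll confirm these in an enlarged crop and measure them.

```bash
cat > h.py <<'E'
import numpy as np, cv2
from rig import *
def ray(cam,uv):
    p=camera_params(cam); f=210/np.tan(np.radians(p['vfov']/2))
    K=np.array([[f,0,p['cx']],[0,f,p['cy']],[0,0,1.]])
    d=cv2.undistortPoints(np.float64(uv).reshape(-1,1,2),K,np.array([p['k1'],0,0,0.])).reshape(-1,2)
    D=np.c_[d,np.ones(len(d))]@p['T'][:3,:3].T
    return p['T'][:3,3],D
def onplane(cam,uv,z):
    o,D=ray(cam,uv); return o+D*((z-o[2])/D[:,2])[:,None]
def proj(cam,P):
    p=camera_params(cam); f=210/np.tan(np.radians(p['vfov']/2))
    T=np.linalg.inv(p['T']); K=np.array([[f,0,p['cx']],[0,f,p['cy']],[0,0,1.]])
    return cv2.projectPoints(np.float64(P).reshape(-1,1,3),cv2.Rodrigues(T[:3,:3])[0],T[:3,3],K,np.array([p['k1'],0,0,0.]))[0].reshape(-1,2)
E
python3 - <<'E'
from h import *
im=cv2.imread('pics/top0.png')
c=cv2.resize(im[130:280,205:365],None,fx=5,fy=5,interpolation=cv2.INTER_CUBIC)[:600]
c=cv2.resize(im[135:270,210:365],None,fx=4.4,fy=4.4,interpolation=cv2.INTER_CUBIC)
cv2.imwrite('pics/c1.png',c)
cv2.imwrite('pics/c2.png',cv2.resize(im[135:270,370:480],None,fx=4.4,fy=4.4,interpolation=cv2.INTER_CUBIC))
for n,boxes in (('top',[(332,174),(343,236),(233,245)]),('scene',[(234,264),(214,215),(313,192)])):
    im=cv2.imread(f'pics/{n}0.png'); hsv=cv2.cvtColor(im,cv2.COLOR_BGR2HSV)
    m=((hsv[...,1]<60)&(hsv[...,2]>90)).astype(np.uint8)
    # dust caps dark: centroid at z=.043
    for (u,v) in boxes:
        r=38
        sub=np.zeros_like(m); sub[v-r:v+r,u-r:u+r]=m[v-r:v+r,u-r:u+r]
        cs,_=cv2.findContours(sub,cv2.RETR_EXTERNAL,cv2.CHAIN_APPROX_NONE)
        for k in cs:
            if cv2.pointPolygonTest(k,(u,v),False)>=0:
                W=onplane(n,k.reshape(-1,2),.038)
                (cx,cy),(w,h),a=cv2.minAreaRect(np.float32(W[:,:2]*1000))
                print(n,(u,v),'rect',cx,cy,w,h,a)
        d=np.zeros_like(m); q=12; d[v-q:v+q,u-q:u+q]=(hsv[v-q:v+q,u-q:u+q,2]<70)&(hsv[v-q:v+q,u-q:u+q,1]<140)
        ys,xs=np.nonzero(d); print('   cap',xs.mean(),ys.mean(),len(xs),onplane(n,[[xs.mean(),ys.mean()]],.042)[0])
E
```

```text
top (332, 174) rect 632.8065795898438 11.746610641479492 107.05773162841797 56.0943489074707 0.3447504937648773
   cap 331.8979591836735 172.79591836734693 98 [0.63302171 0.011413   0.042     ]
top (343, 236) rect 466.58349609375 -20.51840591430664 108.0854721069336 58.436073303222656 16.958158493041992
   cap 342.27868852459017 236.65573770491804 122 [ 0.46405076 -0.01562735  0.042     ]
top (233, 245) rect 436.9090576171875 265.3603515625 58.39739990234375 107.57991790771484 80.72523498535156
   cap 232.5754716981132 244.47169811320754 106 [0.43716765 0.26583018 0.042     ]
scene (234, 264) rect 639.859130859375 9.80917739868164 56.70728302001953 117.63410186767578 88.87234497070312
   cap 232.9090909090909 259.55555555555554 99 [0.63579707 0.00923907 0.042     ]
scene (214, 215) rect 468.6405029296875 -22.723148345947266 109.39324188232422 57.45246887207031 16.724515914916992
   cap 212.42857142857142 212.36263736263737 91 [ 0.47189559 -0.02533059  0.042     ]
scene (313, 192) rect 439.24969482421875 263.21197509765625 57.49456787109375 107.29458618164062 80.25555419921875
   cap 312.72463768115944 188.63768115942028 69 [0.43900197 0.26401612 0.042     ]
```

View pics/c1.png

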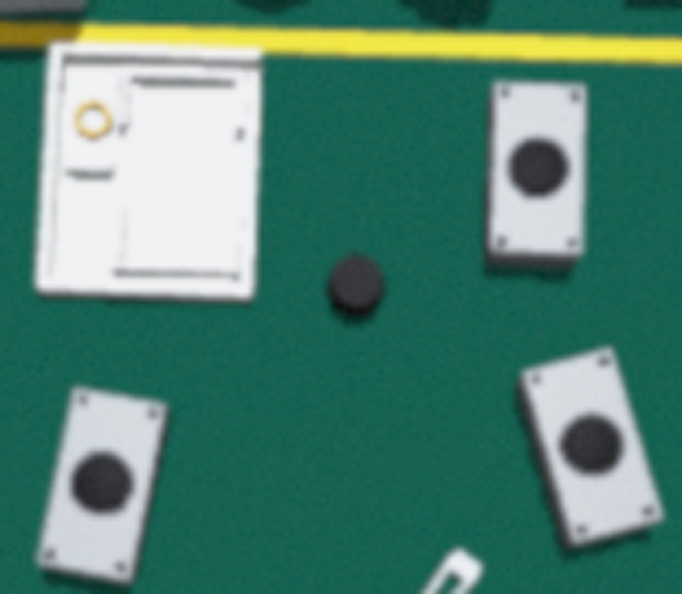

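View pics/c2.png

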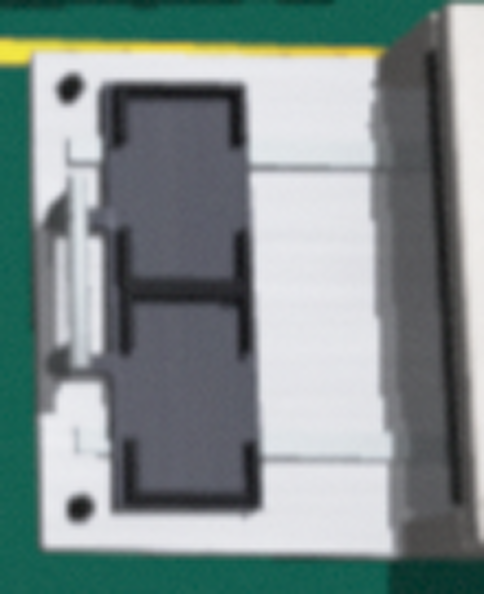

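Both crops match the description: three grey housings (light-grey lids, four screws, black cap), with the loupe between them at (290,200). Next I'll measure the nest and tray.

```bash
python3 - <<'E'
from h import *
for n,nb,tb in (('top',(370,145,445,260),(210,138,278,208)),('scene',(125,205,182,305),(285,218,360,285))):
    im=cv2.imread(f'pics/{n}0.png'); hsv=cv2.cvtColor(im,cv2.COLOR_BGR2HSV)
    def big(m,b):
        s=np.zeros(m.shape,np.uint8); x0,y0,x1,y1=b; s[y0:y1,x0:x1]=m[y0:y1,x0:x1]
        cs,_=cv2.findContours(s,cv2.RETR_EXTERNAL,cv2.CHAIN_APPROX_NONE); return max(cs,key=cv2.contourArea)
    m=(hsv[...,2]<125)&(hsv[...,1]<120)
    m=cv2.morphologyEx(m.astype(np.uint8),cv2.MORPH_OPEN,np.ones((5,5)))
    k=big(m,nb); W=onplane(n,k.reshape(-1,2),.038); print(n,'nest',cv2.minAreaRect(np.float32(W[:,:2]*1000)), cv2.boundingRect(k))
    m=(hsv[...,2]>150)&(hsv[...,1]<60)
    m=cv2.morphologyEx(m.astype(np.uint8),cv2.MORPH_OPEN,np.ones((5,5)))
    k=big(m,tb); W=onplane(n,k.reshape(-1,2),.016); print(n,'tray',cv2.minAreaRect(np.float32(W[:,:2]*1000)), cv2.boundingRect(k))
# crop c2 clicks (x/4.4+370, y/4.4+135): nest wall outer corners at wall top
c2=lambda L:[(x/4.4+369.6,y/4.4+134.6) for x,y in L]
print('nest corners top', onplane('top',c2([(118,85),(243,85),(130,510),(259,508)]),.038).round(4))
print('handle ends', onplane('top',c2([(78,172),(80,367)]),.081).round(4))
print('plate', onplane('top',c2([(32,55),(42,550)]),.010).round(4))
im=cv2.imread('pics/scene0.png')
cv2.imwrite('pics/c3.png',cv2.resize(im[200:320,90:200],None,fx=5,fy=5,interpolation=cv2.INTER_CUBIC))
cv2.imwrite('pics/c4.png',cv2.resize(im[215:290,280:365],None,fx=7,fy=7,interpolation=cv2.INTER_CUBIC))
E
```

```text
top nest ((562.6987915039062, -192.3726043701172), (92.6201400756836, 258.99517822265625), 89.74620056152344) (392, 154, 37, 97)
top tray ((633.8612060546875, 246.0397186279297), (133.714111328125, 157.92831420898438), 89.56304168701172) (218, 145, 52, 58)
scene nest ((571.028564453125, -180.8965301513672), (277.27935791015625, 121.69495391845703), 0.28517845273017883) (134, 211, 48, 89)
scene tray ((634.3106689453125, 244.30618286132812), (135.58921813964844, 161.2686309814453), 89.302978515625) (294, 226, 59, 54)
nest corners top [[ 0.6904 -0.1614  0.038 ]
 [ 0.6923 -0.2374  0.038 ]
 [ 0.4323 -0.1625  0.038 ]
 [ 0.4353 -0.238   0.038 ]]
handle ends [[ 0.6238 -0.1253  0.081 ]
 [ 0.5091 -0.1242  0.081 ]]
plate [[ 0.7173 -0.1158  0.01  ]
 [ 0.4098 -0.117   0.01  ]]
```

View pics/c3.png

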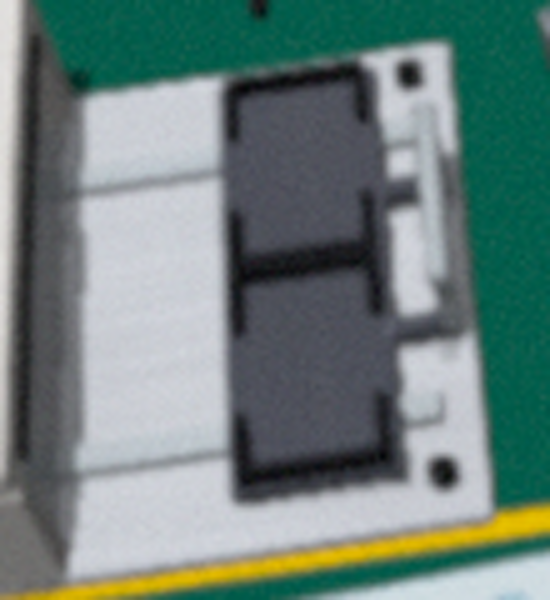

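View pics/c4.png

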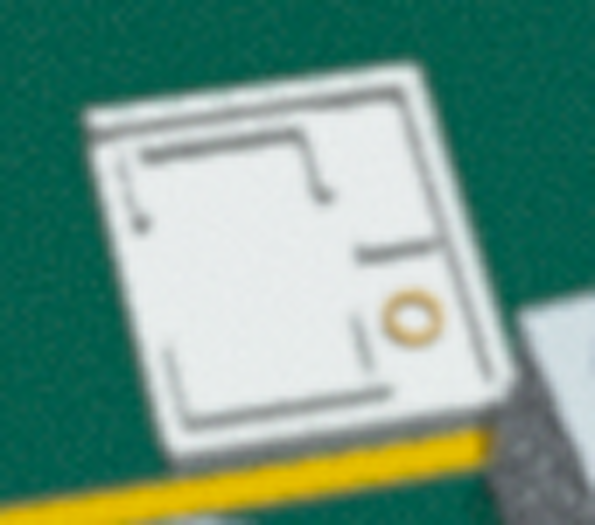

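```bash
python3 - <<'E'
from h import *
sc=lambda L:[(x/5+89.6,y/5+199.6) for x,y in L]
print('nest corners scene', onplane('scene',sc([(228,82),(360,64),(238,492),(394,458)]),.038).round(4))
print('bar ends scene', onplane('scene',sc([(425,105),(440,285)]),.081).round(4))
s4=lambda L:[(x/7+279.57,y/7+214.57) for x,y in L]
print('tray lines scene near edge line', onplane('scene',s4([(145,155),(300,133)]),.016).round(4))
print(' far line', onplane('scene',s4([(190,422),(390,392)]),.010).round(4))
print(' left frag', onplane('scene',s4([(122,160),(140,225),(168,350),(185,415)]),.016).round(4))
print(' right frag', onplane('scene',s4([(300,133),(325,195),(356,315),(370,370)]),.016).round(4))
print(' tray outer', onplane('scene',s4([(83,108),(418,65),(165,462),(515,385)]),.016).round(4))
c1=lambda L:[(x/4.4+209.6,y/4.4+134.6) for x,y in L]
print('top far line', onplane('top',c1([(132,82),(236,83)]),.016).round(4))
print('top near line', onplane('top',c1([(113,272),(238,276)]),.010).round(4))
print('top left', onplane('top',c1([(128,82),(123,130),(124,210),(122,262)]),.016).round(4))
print('top right', onplane('top',c1([(240,130),(238,275)]),.016).round(4))
print('top outer', onplane('top',c1([(49,43),(262,46),(36,292),(255,299)]),.016).round(4))
# loupe & obstacles
print('loupe', onplane('top',[(290.5,199)],.028), onplane('scene',[(270,236)],.028))
E
```

```text
nest corners scene [[ 0.4409 -0.2385  0.038 ]
 [ 0.4421 -0.1646  0.038 ]
 [ 0.7029 -0.2384  0.038 ]
 [ 0.6969 -0.1603  0.038 ]]
bar ends scene [[ 0.5131 -0.1257  0.081 ]
 [ 0.6283 -0.1255  0.081 ]]
tray lines scene near edge line [[0.5791 0.1979 0.016 ]
 [0.5802 0.2591 0.016 ]]
 far line [[0.6965 0.1893 0.01  ]
 [0.6981 0.2647 0.01  ]]
 left frag [[0.5798 0.1887 0.016 ]
 [0.6109 0.189  0.016 ]
 [0.668  0.1871 0.016 ]
 [0.6968 0.1871 0.016 ]]
 right frag [[0.5802 0.2591 0.016 ]
 [0.6107 0.2614 0.016 ]
 [0.6664 0.2593 0.016 ]
 [0.691  0.2584 0.016 ]]
 tray outer [[0.5524 0.1791 0.016 ]
 [0.5567 0.3129 0.016 ]
 [0.715  0.1756 0.016 ]
 [0.7078 0.3093 0.016 ]]
top far line [[0.6883 0.2589 0.016 ]
 [0.6894 0.1948 0.016 ]]
top near line [[0.5697 0.2666 0.01  ]
 [0.5691 0.1904 0.01  ]]
top left [[0.6883 0.2614 0.016 ]
 [0.6576 0.2633 0.016 ]
 [0.6072 0.2608 0.016 ]
 [0.5748 0.2608 0.016 ]]
top right [[0.6594 0.1915 0.016 ]
 [0.5685 0.1902 0.016 ]]
top outer [[0.712  0.3111 0.016 ]
 [0.7136 0.1794 0.016 ]
 [0.5549 0.3121 0.016 ]
 [0.5539 0.1795 0.016 ]]
loupe [[0.56259303 0.11899584 0.028     ]] [[0.57010609 0.11684908 0.028     ]]
```

```bash
cat >> h.py <<'E'
def go(x,y,z,yaw):
    s=state(); R=s['orientation']; d=R.T@(np.array([x,y,z])-s['tool_pos'])
    psi=np.degrees(np.arctan2(R[1,0],R[0,0]))
    print('t',round(s['clock'],2),'pos',s['tool_pos'].round(4),'yaw',psi.round(2),'F',s['force'].round(2),'gap',round(s['finger_gap'],3))
    print('d',d.round(4),'twist',np.radians(psi-yaw).round(4))
E
python3 -c "
from h import *
go(.4675,-.0215,.10,16.9)"
```

```text
t 0.1 pos [ 0.2246 -0.5827  0.222 ] yaw 21.07 F [-0.09 -0.27 -0.43] gap 1.002
d [ 0.4284 -0.4362  0.1226] twist 0.0728
```

Call:
drive_tool([
  {"dx": 0.025, "dy": -0.025, "dz": 0},
  {"dx": 0.055, "dy": -0.055, "dz": 0},
  {"dx": 0.088, "dy": -0.088, "dz": 0.01},
  {"dx": 0.12, "dy": -0.12, "dz": 0.02},
  {"dx": 0.15, "dy": -0.153, "dz": 0.03},
], jaw=-1, grip_force=25)

```text
validation failed for argument at $.ta...
```

```bash
python3 -c "
from h import *
go(.4675,-.0215,.10,16.9)"
```

```text
t 0.1 pos [ 0.2246 -0.5827  0.222 ] yaw 21.07 F [-0.09 -0.27 -0.43] gap 1.002
d [ 0.4284 -0.4362  0.1226] twist 0.0728
```

Call:
drive_tool([
  {"dx": 0.025, "dy": -0.025, "dz": 0.0, "twist": 0.0},
  {"dx": 0.055, "dy": -0.055, "dz": 0.0, "twist": 0.0},
  {"dx": 0.088, "dy": -0.088, "dz": 0.01, "twist": 0.0},
  {"dx": 0.12, "dy": -0.12, "dz": 0.02, "twist": 0.0},
  {"dx": 0.15, "dy": -0.153, "dz": 0.03, "twist": 0.0},
], jaw=-1.0, grip_force=25.0)

```text
clock: 0.6
tool_pos: [0.3099, -0.3843, 0.1918]
orientation: [[0.933, 0.359, -0.0], [0.359, -0.933, 0.001], [0.0, -0.001, -1.0]]
force: [1.0, 0.6, 0.8]
finger_gap: 1.004
```

```bash
python3 -c "
from h import *
go(.4675,-.0215,.10,16.9)"
```

```text
t 0.6 pos [ 0.3099 -0.3843  0.1918] yaw 21.05 F [1.05 0.6  0.81] gap 1.004
d [ 0.2774 -0.2818  0.0922] twist 0.0724
```

Call:
drive_tool([
  {"dx": 0.033, "dy": -0.034, "dz": 0.01, "twist": 0.015},
  {"dx": 0.066, "dy": -0.068, "dz": 0.02, "twist": 0.03},
  {"dx": 0.1, "dy": -0.102, "dz": 0.03, "twist": 0.045},
  {"dx": 0.133, "dy": -0.136, "dz": 0.04, "twist": 0.06},
  {"dx": 0.166, "dy": -0.17, "dz": 0.05, "twist": 0.072},
])

```text
clock: 1.1
tool_pos: [0.404, -0.1641, 0.1417]
orientation: [[0.957, 0.29, -0.0], [0.29, -0.957, 0.001], [0.0, -0.001, -1.0]]
force: [1.6, -0.3, 0.2]
finger_gap: 0.997
```

```bash
python3 -c "
from h import *
go(.4675,-.0215,.10,16.9)"
```

```text
t 1.1 pos [ 0.404  -0.1641  0.1417] yaw 16.87 F [ 1.56 -0.33  0.18] gap 0.997
d [ 0.1021 -0.118   0.0418] twist -0.0005
```

Call:
drive_tool([
  {"dx": 0.035, "dy": -0.04, "dz": 0.01, "twist": 0.0},
  {"dx": 0.065, "dy": -0.075, "dz": 0.02, "twist": 0.0},
  {"dx": 0.088, "dy": -0.102, "dz": 0.03, "twist": 0.0},
  {"dx": 0.102, "dy": -0.118, "dz": 0.04, "twist": 0.0},
  {"dx": 0.102, "dy": -0.118, "dz": 0.05, "twist": 0.0},
])

```text
clock: 1.6
tool_pos: [0.4684, -0.0194, 0.0913]
orientation: [[0.956, 0.294, 0.001], [0.294, -0.956, 0.001], [0.001, -0.001, -1.0]]
force: [0.2, -0.2, -0.7]
finger_gap: 1.0
```

```bash
python3 -c "
from h import *
go(.4675,-.0215,.008,16.9)"
```

```text
t 1.6 pos [ 0.4684 -0.0194  0.0913] yaw 17.09 F [ 0.18 -0.17 -0.68] gap 1.0
d [-0.0016  0.0018  0.0833] twist 0.0033
```

Call:
drive_tool([
  {"dx": -0.001, "dy": 0.002, "dz": 0.025, "twist": 0.003},
  {"dx": -0.001, "dy": 0.002, "dz": 0.05, "twist": 0.003},
  {"dx": -0.001, "dy": 0.002, "dz": 0.07, "twist": 0.003},
  {"dx": -0.001, "dy": 0.002, "dz": 0.081, "twist": 0.003},
  {"dx": -0.001, "dy": 0.002, "dz": 0.083, "twist": 0.003},
])

```text
clock: 2.1
tool_pos: [0.4669, -0.0221, 0.0072]
orientation: [[0.957, 0.29, -0.002], [0.29, -0.957, 0.002], [-0.002, -0.002, -1.0]]
force: [-0.3, 0.6, -0.4]
finger_gap: 0.998
```

Call:
drive_tool([
  {"dx": 0.0, "dy": 0.0, "dz": 0.0, "twist": 0.0},
  {"dx": 0.0, "dy": 0.0, "dz": 0.0, "twist": 0.0},
  {"dx": 0.0, "dy": 0.0, "dz": 0.0, "twist": 0.0},
  {"dx": 0.0, "dy": 0.0, "dz": 0.0, "twist": 0.0},
  {"dx": 0.0, "dy": 0.0, "dz": 0.0, "twist": 0.0},
], jaw=1.0, grip_force=25.0)

```text
clock: 2.6
tool_pos: [0.4673, -0.0221, 0.0077]
orientation: [[0.957, 0.29, -0.001], [0.29, -0.957, 0.001], [-0.001, -0.002, -1.0]]
force: [-1.4, -0.1, 3.1]
finger_gap: 0.609
```

```bash
python3 -c "
from h import *
go(.4675,-.0215,.008,16.9)
im=grab_frame('top'); cv2.imwrite('pics/t1.png',cv2.resize(im[100:300,220:460,::-1],None,fx=3,fy=3))"
```

```text
t 2.6 pos [ 0.4673 -0.0221  0.0077] yaw 16.87 F [-1.43 -0.13  3.14] gap 0.609
d [ 0.0004 -0.0006 -0.0003] twist -0.0005
```

Call:
drive_tool([
  {"dx": 0.0, "dy": 0.0, "dz": -0.002, "twist": 0.0},
  {"dx": 0.0, "dy": 0.0, "dz": -0.01, "twist": 0.0},
  {"dx": 0.0, "dy": 0.0, "dz": -0.025, "twist": 0.0},
  {"dx": 0.0, "dy": 0.0, "dz": -0.04, "twist": 0.0},
  {"dx": 0.0, "dy": 0.0, "dz": -0.045, "twist": 0.0},
])

```text
clock: 3.15
tool_pos: [0.468, -0.0222, 0.0541]
orientation: [[0.957, 0.29, 0.001], [0.29, -0.957, 0.001], [0.001, -0.001, -1.0]]
force: [-0.0, 0.5, -0.7]
finger_gap: 0.614
```

Call:
drive_tool([
  {"dx": 0.0, "dy": 0.0, "dz": 0.0, "twist": 0.0},
  {"dx": 0.0, "dy": 0.0, "dz": 0.0, "twist": 0.0},
  {"dx": 0.0, "dy": 0.0, "dz": 0.0, "twist": 0.0},
  {"dx": 0.0, "dy": 0.0, "dz": 0.0, "twist": 0.0},
  {"dx": 0.0, "dy": 0.0, "dz": 0.0, "twist": 0.0},
])

```text
clock: 3.65
tool_pos: [0.4677, -0.0222, 0.0537]
orientation: [[0.957, 0.29, -0.0], [0.29, -0.957, 0.001], [0.0, -0.001, -1.0]]
force: [0.4, 0.8, -2.2]
finger_gap: 0.609
```

```bash
python3 -c "
from h import *
go(.501,-.200,.14,0.2)
for i in range(3): grab_frame('top'); print(state()['force'].round(2))"
```

```text
t 3.65 pos [ 0.4677 -0.0222  0.0537] yaw 16.87 F [ 0.36  0.81 -2.18] gap 0.609
d [-0.0197  0.1797 -0.0865] twist 0.291
[ 0.67  0.14 -1.2 ]
[ 0.61  0.75 -2.05]
[-0.71  0.2  -1.7 ]
```

Lifted, the vertical force averages about -1.6 N, so this is the light one. It goes to the rework tray.

```bash
python3 -c "
from h import *
go(.633,.2245,.10,-0.6)"
```

```text
t 3.8 pos [ 0.4679 -0.0222  0.0539] yaw 16.88 F [-0.71  0.2  -1.7 ] gap 0.613
d [ 0.2296 -0.1882 -0.0457] twist 0.305
```

Call:
drive_tool([
  {"dx": 0.01, "dy": -0.008, "dz": -0.02, "twist": 0.03},
  {"dx": 0.033, "dy": -0.027, "dz": -0.04, "twist": 0.07},
  {"dx": 0.066, "dy": -0.054, "dz": -0.046, "twist": 0.12},
  {"dx": 0.1, "dy": -0.082, "dz": -0.046, "twist": 0.18},
  {"dx": 0.134, "dy": -0.11, "dz": -0.046, "twist": 0.23},
])

```text
clock: 4.3
tool_pos: [0.565, 0.1233, 0.1006]
orientation: [[0.998, 0.062, 0.001], [0.062, -0.998, 0.001], [0.001, -0.001, -1.0]]
force: [-0.2, 0.1, -1.0]
finger_gap: 0.613
```

```bash
python3 -c "
from h import *
go(.633,.2245,.10,-0.6)"
```

```text
t 4.3 pos [0.565  0.1233 0.1006] yaw 3.54 F [-0.16  0.11 -0.96] gap 0.613
d [ 0.0741 -0.0968  0.0008] twist 0.0723
```

Call:
drive_tool([
  {"dx": 0.025, "dy": -0.034, "dz": 0.0, "twist": 0.02},
  {"dx": 0.047, "dy": -0.062, "dz": 0.0, "twist": 0.04},
  {"dx": 0.064, "dy": -0.084, "dz": 0.0, "twist": 0.06},
  {"dx": 0.074, "dy": -0.097, "dz": 0.0, "twist": 0.072},
  {"dx": 0.074, "dy": -0.097, "dz": 0.0, "twist": 0.072},
])

```text
clock: 4.8
tool_pos: [0.6338, 0.2265, 0.1004]
orientation: [[1.0, -0.008, 0.002], [-0.008, -1.0, 0.002], [0.002, -0.002, -1.0]]
force: [0.7, 0.2, -2.3]
finger_gap: 0.611
```

```bash
python3 -c "
from h import *
for n in ('top','scene'):
    im=grab_frame(n); cv2.imwrite(f'pics/{n}2.png',im[:,:,::-1])
a=cv2.imread('pics/top2.png')[120:230,190:330]; b=cv2.imread('pics/scene2.png')[190:300,260:400]
cv2.imwrite('pics/t2.png',cv2.resize(np.hstack([a,b]),None,fx=2.8,fy=2.8,interpolation=2))
go(.633,.2245,.015,-0.6)"
```

```text
t 4.9 pos [0.6321 0.2243 0.1002] yaw -0.53 F [-0.11 -0.43 -2.3 ] gap 0.613
d [ 0.0009 -0.0002  0.0852] twist 0.0012
```

View pics/t2.png

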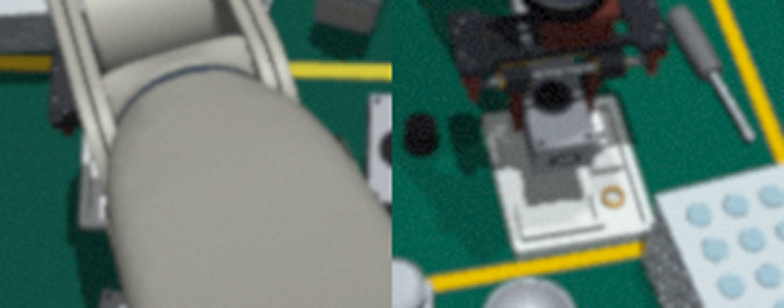

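The top camera is blocked by the arm. The scene view shows the housing held above the tray's compartment.

Call:
drive_tool([
  {"dx": 0.001, "dy": 0.0, "dz": 0.02, "twist": 0.0},
  {"dx": 0.001, "dy": 0.0, "dz": 0.04, "twist": 0.0},
  {"dx": 0.001, "dy": 0.0, "dz": 0.056, "twist": 0.0},
  {"dx": 0.001, "dy": 0.0, "dz": 0.066, "twist": 0.0},
  {"dx": 0.001, "dy": 0.0, "dz": 0.071, "twist": 0.0},
])

```text
clock: 5.4
tool_pos: [0.6323, 0.2236, 0.0281]
orientation: [[1.0, -0.01, -0.002], [-0.01, -1.0, 0.0], [-0.002, -0.0, -1.0]]
force: [0.1, 0.5, -2.0]
finger_gap: 0.614
```

```bash
python3 -c "
from h import *
for n in ('scene',):
    im=grab_frame(n); cv2.imwrite(f'pics/{n}3.png',im[:,:,::-1])
b=cv2.imread('pics/scene3.png')[190:300,260:400]
cv2.imwrite('pics/t3.png',cv2.resize(b,None,fx=5,fy=5,interpolation=2))
go(.633,.2245,.0125,-0.6)"
```

```text
t 5.45 pos [0.6324 0.2238 0.0278] yaw -0.55 F [-0.16 -0.87 -2.36] gap 0.615
d [ 0.0007 -0.0008  0.0153] twist 0.0009
```

View pics/t3.png

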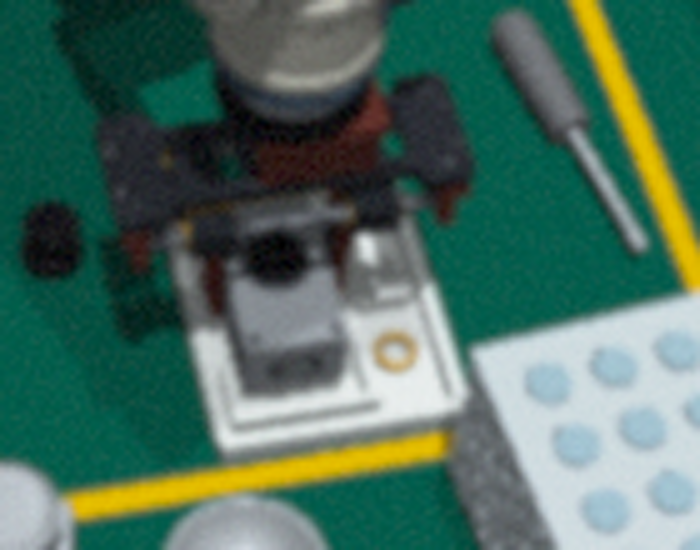

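```bash
python3 -c "
from h import *
print(onplane('scene',[(260+245/5,190+392/5),(260+345/5,190+378/5)],.020).round(4))
print(onplane('scene',[(260+235/5,190+430/5),(260+380/5,190+403/5)],.010).round(4))"
```

```text
[[0.6847 0.1975 0.02  ]
 [0.6863 0.2501 0.02  ]]
[[0.7    0.1892 0.01  ]
 [0.6986 0.2665 0.01  ]]
```

Call:
drive_tool([
  {"dx": 0.001, "dy": -0.001, "dz": 0.005, "twist": 0.0},
  {"dx": 0.001, "dy": -0.001, "dz": 0.009, "twist": 0.0},
  {"dx": 0.001, "dy": -0.001, "dz": 0.012, "twist": 0.0},
  {"dx": 0.001, "dy": -0.001, "dz": 0.014, "twist": 0.0},
  {"dx": 0.001, "dy": -0.001, "dz": 0.015, "twist": 0.0},
])

```text
clock: 5.95
tool_pos: [0.6333, 0.2248, 0.0128]
orientation: [[1.0, -0.01, -0.002], [-0.01, -1.0, 0.0], [-0.002, -0.0, -1.0]]
force: [-0.6, -0.3, -1.9]
finger_gap: 0.611
```

```bash
python3 -c "
from h import *
go(.633,.2245,.0117,-0.6)"
```

```text
t 5.95 pos [0.6333 0.2248 0.0128] yaw -0.55 F [-0.59 -0.34 -1.88] gap 0.611
d [-0.0003  0.0003  0.0011] twist 0.001
```

Call:
drive_tool([
  {"dx": 0.0, "dy": 0.0, "dz": 0.0005, "twist": 0.0},
  {"dx": 0.0, "dy": 0.0, "dz": 0.001, "twist": 0.0},
  {"dx": 0.0, "dy": 0.0, "dz": 0.001, "twist": 0.0},
  {"dx": 0.0, "dy": 0.0, "dz": 0.0015, "twist": 0.0},
  {"dx": 0.0, "dy": 0.0, "dz": 0.0015, "twist": 0.0},
])

```text
clock: 6.45
tool_pos: [0.6335, 0.2248, 0.0118]
orientation: [[1.0, -0.01, -0.002], [-0.01, -1.0, 0.0], [-0.002, -0.0, -1.0]]
force: [-2.3, -0.3, 3.8]
finger_gap: 0.612
```

Call:
drive_tool([
  {"dx": 0.0, "dy": 0.0, "dz": 0.0, "twist": 0.0},
  {"dx": 0.0, "dy": 0.0, "dz": 0.0, "twist": 0.0},
  {"dx": 0.0, "dy": 0.0, "dz": 0.0, "twist": 0.0},
  {"dx": 0.0, "dy": 0.0, "dz": 0.0, "twist": 0.0},
  {"dx": 0.0, "dy": 0.0, "dz": -0.001, "twist": 0.0},
], jaw=-0.34)

```text
clock: 6.95
tool_pos: [0.6334, 0.2248, 0.0126]
orientation: [[1.0, -0.01, -0.002], [-0.01, -1.0, 0.0], [-0.002, -0.0, -1.0]]
force: [-0.3, 0.3, -0.3]
finger_gap: 0.673
```

Call:
drive_tool([
  {"dx": 0.0, "dy": 0.0, "dz": -0.006, "twist": 0.0},
  {"dx": 0.0, "dy": 0.0, "dz": -0.016, "twist": 0.0},
  {"dx": 0.0, "dy": 0.0, "dz": -0.032, "twist": 0.0},
  {"dx": 0.0, "dy": 0.0, "dz": -0.055, "twist": 0.0},
  {"dx": 0.0, "dy": 0.0, "dz": -0.085, "twist": 0.0},
])

```text
clock: 7.45
tool_pos: [0.633, 0.2246, 0.0988]
orientation: [[1.0, -0.01, -0.003], [-0.01, -1.0, -0.0], [-0.003, 0.0, -1.0]]
force: [0.4, -0.3, -0.6]
finger_gap: 0.671
```

```bash
python3 -c "
from h import *
go(.438,.2643,.10,-9.5)"
```

```text
t 7.45 pos [0.633  0.2246 0.0988] yaw -0.55 F [ 0.45 -0.29 -0.57] gap 0.671
d [-0.1954 -0.0378 -0.0006] twist 0.1562
```

Call:
drive_tool([
  {"dx": -0.04, "dy": -0.008, "dz": 0.0, "twist": 0.03},
  {"dx": -0.085, "dy": -0.016, "dz": 0.0, "twist": 0.07},
  {"dx": -0.13, "dy": -0.025, "dz": 0.0, "twist": 0.1},
  {"dx": -0.17, "dy": -0.033, "dz": 0.0, "twist": 0.14},
  {"dx": -0.195, "dy": -0.038, "dz": 0.0, "twist": 0.156},
], jaw=-1.0)

```text
clock: 7.95
tool_pos: [0.4359, 0.2646, 0.1008]
orientation: [[0.986, -0.165, -0.003], [-0.165, -0.986, 0.0], [-0.003, 0.0, -1.0]]
force: [0.2, 0.8, -0.0]
finger_gap: 0.997
```

```bash
python3 -c "
from h import *
for n in ('top','scene'):
    im=grab_frame(n); cv2.imwrite(f'pics/{n}4.png',im[:,:,::-1])
a=cv2.imread('pics/top4.png')[120:280,190:370]; b=cv2.imread('pics/scene4.png')[170:300,260:400]
cv2.imwrite('pics/t4.png',cv2.resize(np.hstack([a[:130,:],b]),None,fx=2.4,fy=2.4,interpolation=2))
go(.438,.2643,.008,-9.5)"
```

```text
t 8.05 pos [0.4355 0.2647 0.1006] yaw -9.37 F [0.48 0.66 0.28] gap 0.997
d [ 0.0029 -0.0001  0.0926] twist 0.0023
```

View pics/t4.png

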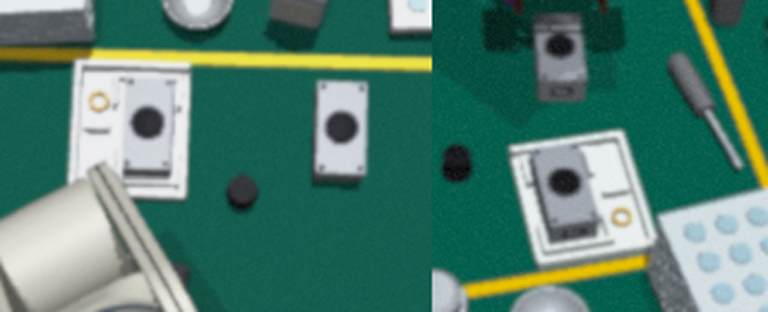

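The light housing sits between the compartment walls in both views and the ring is untouched. Next is the housing at (.438,.264).

Call:
drive_tool([
  {"dx": 0.003, "dy": 0.0, "dz": 0.025, "twist": 0.002},
  {"dx": 0.003, "dy": 0.0, "dz": 0.055, "twist": 0.002},
  {"dx": 0.003, "dy": 0.0, "dz": 0.078, "twist": 0.002},
  {"dx": 0.003, "dy": 0.0, "dz": 0.09, "twist": 0.002},
  {"dx": 0.003, "dy": 0.0, "dz": 0.093, "twist": 0.002},
])

```text
clock: 8.55
tool_pos: [0.4387, 0.264, 0.007]
orientation: [[0.986, -0.165, -0.004], [-0.165, -0.986, -0.001], [-0.004, 0.001, -1.0]]
force: [0.3, 0.2, -0.6]
finger_gap: 1.002
```

Call:
drive_tool([
  {"dx": 0.0, "dy": 0.0, "dz": 0.0, "twist": 0.0},
  {"dx": 0.0, "dy": 0.0, "dz": 0.0, "twist": 0.0},
  {"dx": 0.0, "dy": 0.0, "dz": 0.0, "twist": 0.0},
  {"dx": 0.0, "dy": 0.0, "dz": 0.0, "twist": 0.0},
  {"dx": 0.0, "dy": 0.0, "dz": 0.0, "twist": 0.0},
], jaw=1.0, grip_force=30.0)

```text
clock: 9.05
tool_pos: [0.4393, 0.2645, 0.0077]
orientation: [[0.986, -0.165, -0.003], [-0.165, -0.986, 0.0], [-0.003, 0.0, -1.0]]
force: [-0.0, 1.3, 3.8]
finger_gap: 0.612
```

Call:
drive_tool([
  {"dx": 0.0, "dy": 0.0, "dz": -0.002, "twist": 0.0},
  {"dx": 0.0, "dy": 0.0, "dz": -0.01, "twist": 0.0},
  {"dx": 0.0, "dy": 0.0, "dz": -0.03, "twist": 0.0},
  {"dx": 0.0, "dy": 0.0, "dz": -0.045, "twist": 0.0},
  {"dx": 0.0, "dy": 0.0, "dz": -0.05, "twist": 0.0},
])

```text
clock: 9.55
tool_pos: [0.4399, 0.2647, 0.0591]
orientation: [[0.986, -0.165, -0.001], [-0.165, -0.986, 0.001], [-0.002, -0.001, -1.0]]
force: [0.2, -0.2, -4.4]
finger_gap: 0.618
```

```bash
python3 -c "
from h import *
for i in range(5): grab_frame('top'); print(state()['force'].round(2))
go(.501,-.200,.14,0.2)"
```

```text
[-0.09 -0.39 -4.15]
[ 0.57 -0.37 -4.14]
[-0.44 -0.46 -5.09]
[-0.76  0.24 -3.74]
[-0.88  0.42 -5.81]
t 9.8 pos [0.4389 0.2642 0.0571] yaw -9.51 F [-0.88  0.42 -5.81] gap 0.615
d [ 0.1376  0.4476 -0.083 ] twist -0.1694
```

This one reads about -4.6 N, so it's full. It goes to the near nest compartment.

Call:
drive_tool([
  {"dx": 0.002, "dy": 0.007, "dz": -0.02, "twist": 0.0},
  {"dx": 0.008, "dy": 0.027, "dz": -0.045, "twist": -0.02},
  {"dx": 0.018, "dy": 0.06, "dz": -0.07, "twist": -0.04},
  {"dx": 0.03, "dy": 0.098, "dz": -0.082, "twist": -0.06},
  {"dx": 0.043, "dy": 0.138, "dz": -0.083, "twist": -0.08},
])

```text
clock: 10.3
tool_pos: [0.4596, 0.1202, 0.1411]
orientation: [[0.996, -0.084, -0.002], [-0.084, -0.997, 0.0], [-0.002, 0.0, -1.0]]
force: [0.5, 0.1, -5.9]
finger_gap: 0.618
```

```bash
python3 -c "
from h import *
go(.501,-.200,.14,0.2)"
```

```text
t 10.3 pos [0.4596 0.1202 0.1411] yaw -4.79 F [ 0.51  0.08 -5.89] gap 0.618
d [0.068  0.3156 0.001 ] twist -0.0872
```

Call:
drive_tool([
  {"dx": 0.009, "dy": 0.04, "dz": 0.0, "twist": -0.015},
  {"dx": 0.018, "dy": 0.08, "dz": 0.0, "twist": -0.03},
  {"dx": 0.026, "dy": 0.12, "dz": 0.0, "twist": -0.045},
  {"dx": 0.035, "dy": 0.16, "dz": 0.0, "twist": -0.06},
  {"dx": 0.043, "dy": 0.2, "dz": 0.0, "twist": -0.075},
])

```text
clock: 10.8
tool_pos: [0.4851, -0.0844, 0.1403]
orientation: [[1.0, -0.008, -0.003], [-0.008, -1.0, 0.0], [-0.003, -0.0, -1.0]]
force: [1.3, -0.2, -4.1]
finger_gap: 0.61
```

```bash
python3 -c "
from h import *
go(.501,-.200,.14,0.2)"
```

```text
t 10.8 pos [ 0.4851 -0.0844  0.1403] yaw -0.47 F [ 1.29 -0.18 -4.09] gap 0.61
d [1.680e-02 1.155e-01 1.000e-04] twist -0.0117
```

Call:
drive_tool([
  {"dx": 0.005, "dy": 0.035, "dz": 0.0, "twist": -0.005},
  {"dx": 0.01, "dy": 0.065, "dz": 0.0, "twist": -0.008},
  {"dx": 0.014, "dy": 0.092, "dz": 0.0, "twist": -0.01},
  {"dx": 0.016, "dy": 0.109, "dz": 0.0, "twist": -0.012},
  {"dx": 0.017, "dy": 0.115, "dz": 0.005, "twist": -0.012},
])

```text
clock: 11.3
tool_pos: [0.5012, -0.2011, 0.1346]
orientation: [[1.0, 0.002, -0.003], [0.002, -1.0, 0.0], [-0.003, -0.0, -1.0]]
force: [0.8, 0.3, -2.5]
finger_gap: 0.613
```

Call:
drive_tool([
  {"dx": 0.0, "dy": 0.0, "dz": 0.02, "twist": 0.0},
  {"dx": 0.0, "dy": 0.0, "dz": 0.045, "twist": 0.0},
  {"dx": 0.0, "dy": 0.0, "dz": 0.063, "twist": 0.0},
  {"dx": 0.0, "dy": 0.0, "dz": 0.072, "twist": 0.0},
  {"dx": 0.0, "dy": 0.0, "dz": 0.075, "twist": 0.0},
])

```text
clock: 11.8
tool_pos: [0.5, -0.2002, 0.0581]
orientation: [[1.0, 0.002, -0.006], [0.002, -1.0, 0.001], [-0.006, -0.002, -1.0]]
force: [-0.4, 0.4, -5.1]
finger_gap: 0.612
```

```bash
python3 -c "
from h import *
im=grab_frame('scene'); cv2.imwrite('pics/scene5.png',im[:,:,::-1])
im=grab_frame('top'); cv2.imwrite('pics/top5.png',im[:,:,::-1])
b=cv2.imread('pics/scene5.png')[190:320,90:220]; a=cv2.imread('pics/top5.png')[140:270,360:490]
cv2.imwrite('pics/t5.png',cv2.resize(np.hstack([a,b]),None,fx=3,fy=3,interpolation=2))
go(.501,-.200,.0337,0.2)"
```

```text
t 11.9 pos [ 0.5009 -0.2008  0.0593] yaw 0.13 F [ 0.02 -0.91 -4.32] gap 0.615
d [ 0.0002 -0.0007  0.0256] twist -0.0012
```

View pics/t5.png

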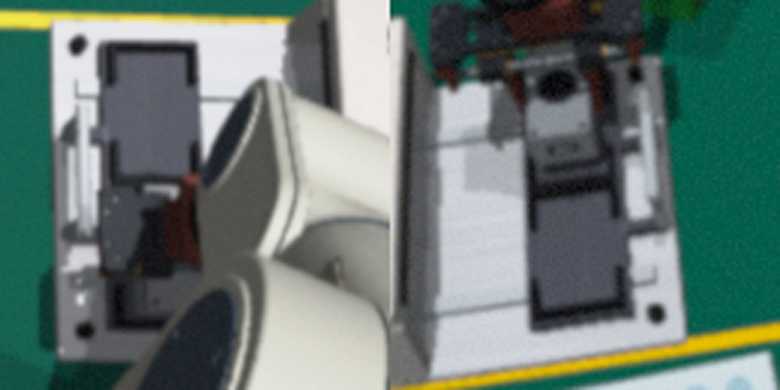

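```bash
python3 -c "
from h import *
b=cv2.imread('pics/scene5.png')[205:270,115:185]
cv2.imwrite('pics/t6.png',cv2.resize(b,None,fx=8,fy=8,interpolation=2))"
```

```text
(no output)
```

View pics/t6.png

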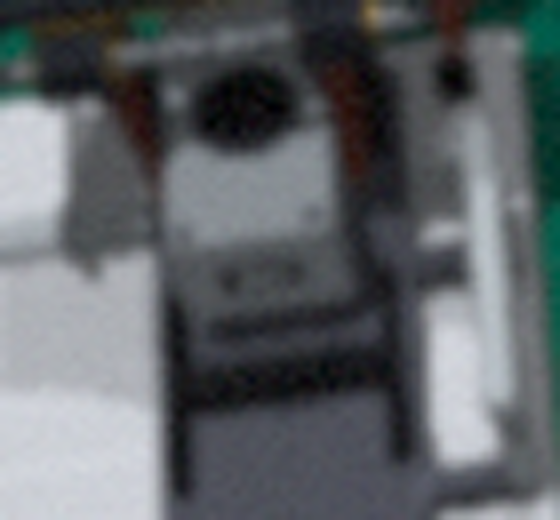

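```bash
python3 -c "
from h import *
c=lambda L:[(115+x/8,205+y/8) for x,y in L]
print('housing top far edge',onplane('scene',c([(172,248),(342,232)]),.0896).round(4))
print('bottom far edge',onplane('scene',c([(180,318),(350,300)]),.0516).round(4))
print('divider top far edge / near',onplane('scene',c([(190,402),(390,378),(195,375),(390,352)]),.038).round(4))
print('left wall, right wall outer/inner',onplane('scene',c([(160,300),(195,440),(385,300),(412,440)]),.038).round(4))"
```

```text
housing top far edge [[ 0.5518 -0.2252  0.0896]
 [ 0.5556 -0.1704  0.0896]]
bottom far edge [[ 0.5511 -0.2309  0.0516]
 [ 0.5541 -0.1748  0.0516]]
divider top far edge / near [[ 0.5753 -0.2311  0.038 ]
 [ 0.5776 -0.1653  0.038 ]
 [ 0.5648 -0.2292  0.038 ]
 [ 0.5673 -0.1647  0.038 ]]
left wall, right wall outer/inner [[ 0.5321 -0.2403  0.038 ]
 [ 0.5906 -0.2298  0.038 ]
 [ 0.5459 -0.1653  0.038 ]
 [ 0.6033 -0.1595  0.038 ]]
```

Call:
drive_tool([
  {"dx": 0.002, "dy": -0.001, "dz": 0.004, "twist": 0.0},
  {"dx": 0.0025, "dy": -0.001, "dz": 0.01, "twist": 0.0},
  {"dx": 0.0025, "dy": -0.001, "dz": 0.016, "twist": 0.0},
  {"dx": 0.0025, "dy": -0.001, "dz": 0.021, "twist": 0.0},
  {"dx": 0.0025, "dy": -0.001, "dz": 0.0235, "twist": 0.0},
])

```text
clock: 12.4
tool_pos: [0.503, -0.1996, 0.0352]
orientation: [[1.0, 0.002, -0.005], [0.002, -1.0, 0.001], [-0.005, -0.001, -1.0]]
force: [-0.2, 0.1, -4.8]
finger_gap: 0.609
```

```bash
python3 -c "
from h import *
go(.5033,-.200,.0337,0.2)"
```

```text
t 12.4 pos [ 0.503  -0.1996  0.0352] yaw 0.13 F [-0.21  0.1  -4.79] gap 0.609
d [0.0003 0.0004 0.0015] twist -0.0012
```

Call:
drive_tool([
  {"dx": 0.0, "dy": 0.0, "dz": 0.0005, "twist": 0.0},
  {"dx": 0.0, "dy": 0.0, "dz": 0.001, "twist": 0.0},
  {"dx": 0.0, "dy": 0.0, "dz": 0.0015, "twist": 0.0},
  {"dx": 0.0, "dy": 0.0, "dz": 0.0015, "twist": 0.0},
  {"dx": 0.0, "dy": 0.0, "dz": 0.0015, "twist": 0.0},
])

```text
clock: 12.9
tool_pos: [0.5031, -0.1996, 0.0338]
orientation: [[1.0, 0.002, -0.004], [0.002, -1.0, 0.001], [-0.004, -0.001, -1.0]]
force: [0.3, 0.5, -4.5]
finger_gap: 0.614
```

```bash
python3 -c "
from h import *
go(.5033,-.200,.0337,0.2)"
```

```text
t 12.9 pos [ 0.5031 -0.1996  0.0338] yaw 0.13 F [ 0.32  0.5  -4.5 ] gap 0.614
d [0.0002 0.0004 0.0001] twist -0.0012
```

Not in contact yet, so I'll ease it down a little more.

Call:
drive_tool([
  {"dx": 0.0, "dy": 0.0, "dz": 0.0004, "twist": 0.0},
  {"dx": 0.0, "dy": 0.0, "dz": 0.0008, "twist": 0.0},
  {"dx": 0.0, "dy": 0.0, "dz": 0.001, "twist": 0.0},
  {"dx": 0.0, "dy": 0.0, "dz": 0.001, "twist": 0.0},
  {"dx": 0.0, "dy": 0.0, "dz": 0.001, "twist": 0.0},
])

```text
clock: 13.4
tool_pos: [0.5031, -0.1996, 0.0337]
orientation: [[1.0, 0.002, -0.004], [0.002, -1.0, 0.001], [-0.004, -0.001, -1.0]]
force: [-4.2, 2.2, 8.1]
finger_gap: 0.614
```

Call:
drive_tool([
  {"dx": 0.0, "dy": 0.0, "dz": -0.0005, "twist": 0.0},
  {"dx": 0.0, "dy": 0.0, "dz": -0.0005, "twist": 0.0},
  {"dx": 0.0, "dy": 0.0, "dz": -0.0005, "twist": 0.0},
  {"dx": 0.0, "dy": 0.0, "dz": -0.0005, "twist": 0.0},
  {"dx": 0.0, "dy": 0.0, "dz": -0.001, "twist": 0.0},
], jaw=-0.4)

```text
clock: 13.9
tool_pos: [0.5031, -0.1997, 0.0346]
orientation: [[1.0, 0.002, -0.004], [0.002, -1.0, 0.001], [-0.004, -0.001, -1.0]]
force: [0.1, -0.6, 0.2]
finger_gap: 0.7
```

Call:
drive_tool([
  {"dx": 0.0, "dy": 0.0, "dz": -0.006, "twist": 0.0},
  {"dx": 0.0, "dy": 0.0, "dz": -0.018, "twist": 0.0},
  {"dx": 0.0, "dy": 0.0, "dz": -0.038, "twist": 0.0},
  {"dx": 0.0, "dy": 0.0, "dz": -0.06, "twist": 0.0},
  {"dx": 0.0, "dy": 0.0, "dz": -0.085, "twist": 0.0},
])

```text
clock: 14.4
tool_pos: [0.5033, -0.1996, 0.121]
orientation: [[1.0, 0.002, -0.004], [0.002, -1.0, 0.001], [-0.004, -0.001, -1.0]]
force: [0.6, -2.0, 0.1]
finger_gap: 0.696
```

```bash
python3 -c "
from h import *
go(.634,.0105,.10,0.2)"
```

```text
t 14.4 pos [ 0.5033 -0.1996  0.121 ] yaw 0.13 F [ 0.64 -1.97  0.05] gap 0.696
d [ 0.1313 -0.2098  0.0206] twist -0.0012
```

Call:
drive_tool([
  {"dx": 0.02, "dy": -0.032, "dz": 0.0, "twist": 0.0},
  {"dx": 0.045, "dy": -0.072, "dz": 0.0, "twist": 0.0},
  {"dx": 0.072, "dy": -0.114, "dz": 0.005, "twist": 0.0},
  {"dx": 0.098, "dy": -0.156, "dz": 0.01, "twist": 0.0},
  {"dx": 0.122, "dy": -0.195, "dz": 0.015, "twist": 0.0},
], jaw=-1.0)

```text
clock: 14.9
tool_pos: [0.6261, -0.0024, 0.1069]
orientation: [[1.0, 0.002, -0.003], [0.002, -1.0, 0.001], [-0.003, -0.001, -1.0]]
force: [-0.3, -0.0, 0.2]
finger_gap: 0.997
```

```bash
python3 -c "
from h import *
im=grab_frame('top'); cv2.imwrite('pics/top7.png',im[:,:,::-1])
im=grab_frame('scene'); cv2.imwrite('pics/scene7.png',im[:,:,::-1])
b=cv2.imread('pics/scene7.png')[190:320,90:260]; a=cv2.imread('pics/top7.png')[140:270,360:490]
cv2.imwrite('pics/t7.png',cv2.resize(np.hstack([a,b]),None,fx=2.6,fy=2.6,interpolation=2))
go(.634,.0105,.008,0)"
```

```text
t 15.0 pos [6.275e-01 1.000e-04 1.064e-01] yaw 0.4 F [ 0.87 -1.74 -0.46] gap 0.998
d [ 0.0067 -0.0102  0.0984] twist 0.007
```

View pics/t7.png

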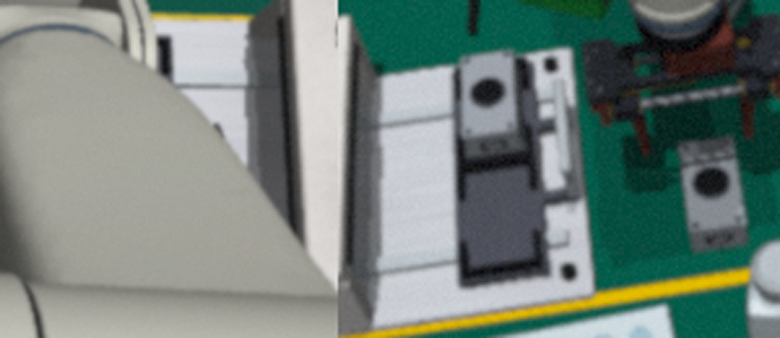

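The first full housing lies flat in the near compartment. Next is the last one.

Call:
drive_tool([
  {"dx": 0.006, "dy": -0.009, "dz": 0.01, "twist": 0.007},
  {"dx": 0.007, "dy": -0.01, "dz": 0.03, "twist": 0.007},
  {"dx": 0.007, "dy": -0.01, "dz": 0.06, "twist": 0.007},
  {"dx": 0.007, "dy": -0.01, "dz": 0.085, "twist": 0.007},
  {"dx": 0.007, "dy": -0.01, "dz": 0.098, "twist": 0.007},
])

```text
clock: 15.5
tool_pos: [0.6327, 0.0096, 0.0064]
orientation: [[1.0, -0.001, -0.005], [-0.001, -1.0, 0.001], [-0.005, -0.001, -1.0]]
force: [-0.0, 0.2, 0.6]
finger_gap: 1.003
```

Call:
drive_tool([
  {"dx": 0.0, "dy": 0.0, "dz": 0.0, "twist": 0.0},
  {"dx": 0.0, "dy": 0.0, "dz": 0.0, "twist": 0.0},
  {"dx": 0.0, "dy": 0.0, "dz": 0.0, "twist": 0.0},
  {"dx": 0.0, "dy": 0.0, "dz": 0.0, "twist": 0.0},
  {"dx": 0.0, "dy": 0.0, "dz": 0.0, "twist": 0.0},
], jaw=1.0, grip_force=30.0)

```text
clock: 16.0
tool_pos: [0.6335, 0.0099, 0.0076]
orientation: [[1.0, -0.002, -0.003], [-0.002, -1.0, 0.002], [-0.003, -0.002, -1.0]]
force: [0.7, 1.0, 4.1]
finger_gap: 0.61
```

Call:
drive_tool([
  {"dx": 0.0, "dy": 0.0, "dz": -0.002, "twist": 0.0},
  {"dx": 0.0, "dy": 0.0, "dz": -0.01, "twist": 0.0},
  {"dx": 0.0, "dy": 0.0, "dz": -0.035, "twist": 0.0},
  {"dx": 0.0, "dy": 0.0, "dz": -0.07, "twist": 0.0},
  {"dx": 0.0, "dy": 0.0, "dz": -0.1, "twist": 0.0},
])

```text
clock: 16.5
tool_pos: [0.6332, 0.0096, 0.1088]
orientation: [[1.0, -0.002, -0.004], [-0.002, -1.0, 0.002], [-0.004, -0.002, -1.0]]
force: [0.7, -0.5, -4.9]
finger_gap: 0.614
```

```bash
python3 -c "
from h import *
for i in range(3): grab_frame('top'); print(state()['force'].round(2))
go(.631,-.200,.14,0.2)"
```

```text
[ 1.14 -0.3  -1.17]
[ 0.86 -0.04 -5.12]
[ 0.55 -0.14 -6.75]
t 16.65 pos [0.635  0.0097 0.1094] yaw -0.1 F [ 0.55 -0.14 -6.75] gap 0.617
d [-0.0036  0.2096 -0.0309] twist -0.0053
```

The last one reads about -4.5 N averaged, so it's full. It goes to the far compartment.

Call:
drive_tool([
  {"dx": 0.0, "dy": 0.02, "dz": -0.015, "twist": -0.002},
  {"dx": -0.001, "dy": 0.055, "dz": -0.028, "twist": -0.005},
  {"dx": -0.002, "dy": 0.095, "dz": -0.03, "twist": -0.005},
  {"dx": -0.003, "dy": 0.135, "dz": -0.03, "twist": -0.005},
  {"dx": -0.003, "dy": 0.17, "dz": -0.03, "twist": -0.005},
])

```text
clock: 17.15
tool_pos: [0.6299, -0.1618, 0.1366]
orientation: [[1.0, 0.003, -0.002], [0.003, -1.0, 0.003], [-0.002, -0.003, -1.0]]
force: [0.7, 1.0, -5.5]
finger_gap: 0.612
```

```bash
python3 -c "
from h import *
go(.631,-.200,.14,0.2)"
```

```text
t 17.15 pos [ 0.6299 -0.1618  0.1366] yaw 0.18 F [ 0.73  0.97 -5.45] gap 0.612
d [ 0.001   0.0382 -0.0035] twist -0.0003
```

Call:
drive_tool([
  {"dx": 0.001, "dy": 0.02, "dz": 0.0, "twist": 0.0},
  {"dx": 0.001, "dy": 0.033, "dz": 0.0, "twist": 0.0},
  {"dx": 0.001, "dy": 0.038, "dz": 0.005, "twist": 0.0},
  {"dx": 0.001, "dy": 0.038, "dz": 0.02, "twist": 0.0},
  {"dx": 0.001, "dy": 0.038, "dz": 0.035, "twist": 0.0},
])

```text
clock: 17.65
tool_pos: [0.6306, -0.1985, 0.0998]
orientation: [[1.0, 0.004, -0.003], [0.004, -1.0, 0.003], [-0.003, -0.003, -1.0]]
force: [-0.9, 0.9, -4.7]
finger_gap: 0.611
```

Call:
drive_tool([
  {"dx": 0.0, "dy": 0.0, "dz": 0.015, "twist": 0.0},
  {"dx": 0.0, "dy": 0.0, "dz": 0.028, "twist": 0.0},
  {"dx": 0.0, "dy": 0.0, "dz": 0.036, "twist": 0.0},
  {"dx": 0.0, "dy": 0.0, "dz": 0.04, "twist": 0.0},
  {"dx": 0.0, "dy": 0.0, "dz": 0.042, "twist": 0.0},
])

```text
clock: 18.15
tool_pos: [0.6305, -0.1982, 0.0575]
orientation: [[1.0, 0.004, -0.003], [0.004, -1.0, 0.003], [-0.003, -0.003, -1.0]]
force: [-0.4, 0.1, -5.4]
finger_gap: 0.615
```

```bash
python3 -c "
from h import *
im=grab_frame('scene'); cv2.imwrite('pics/scene8.png',im[:,:,::-1])
b=cv2.imread('pics/scene8.png')[205:310,110:200]
cv2.imwrite('pics/t8.png',cv2.resize(b,None,fx=5.5,fy=5.5,interpolation=2))
go(.631,-.200,.0337,0.2)"
```

```text
t 18.2 pos [ 0.6306 -0.1983  0.0576] yaw 0.23 F [ 0.44  0.37 -5.24] gap 0.615
d [0.0005 0.0017 0.0239] twist 0.0005
```

View pics/t8.png

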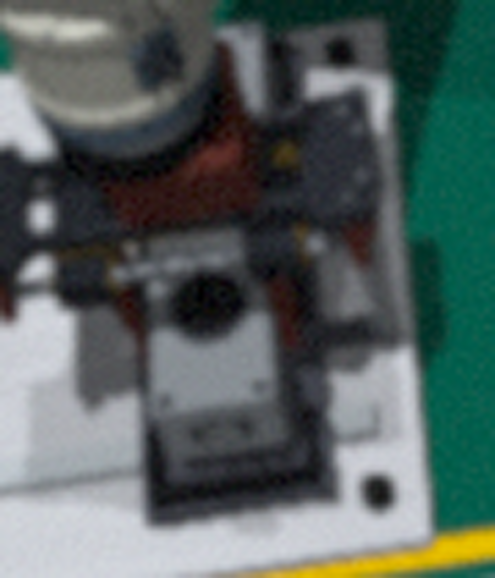

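```bash
python3 -c "
from h import *
c=lambda L:[(110+x/5.5,205+y/5.5) for x,y in L]
print('top far edge',onplane('scene',c([(153,415),(275,392)]),.0879).round(4))
print('bottom far',onplane('scene',c([(165,475),(287,450)]),.050).round(4))
print('wall top inner/outer far',onplane('scene',c([(155,490),(325,460),(155,505),(330,478)]),.038).round(4))"
```

```text
top far edge [[ 0.685  -0.225   0.0879]
 [ 0.6826 -0.171   0.0879]]
bottom far [[ 0.6926 -0.2284  0.05  ]
 [ 0.6892 -0.1731  0.05  ]]
wall top inner/outer far [[ 0.6922 -0.2356  0.038 ]
 [ 0.6899 -0.1581  0.038 ]
 [ 0.6999 -0.2358  0.038 ]
 [ 0.6996 -0.1565  0.038 ]]
```

Call:
drive_tool([
  {"dx": 0.001, "dy": 0.001, "dz": 0.004, "twist": 0.0},
  {"dx": 0.0015, "dy": 0.0015, "dz": 0.01, "twist": 0.0},
  {"dx": 0.0015, "dy": 0.0015, "dz": 0.016, "twist": 0.0},
  {"dx": 0.0015, "dy": 0.0015, "dz": 0.02, "twist": 0.0},
  {"dx": 0.0015, "dy": 0.0015, "dz": 0.0225, "twist": 0.0},
])

```text
clock: 18.7
tool_pos: [0.6317, -0.1997, 0.0344]
orientation: [[1.0, 0.004, -0.004], [0.004, -1.0, 0.003], [-0.004, -0.003, -1.0]]
force: [-0.5, -0.5, -5.2]
finger_gap: 0.611
```

Call:
drive_tool([
  {"dx": 0.0, "dy": 0.0, "dz": 0.0005, "twist": 0.0},
  {"dx": 0.0, "dy": 0.0, "dz": 0.001, "twist": 0.0},
  {"dx": 0.0, "dy": 0.0, "dz": 0.0013, "twist": 0.0},
  {"dx": 0.0, "dy": 0.0, "dz": 0.0015, "twist": 0.0},
  {"dx": 0.0, "dy": 0.0, "dz": 0.0015, "twist": 0.0},
])

```text
clock: 19.2
tool_pos: [0.6316, -0.1996, 0.0336]
orientation: [[1.0, 0.004, -0.004], [0.004, -1.0, 0.003], [-0.004, -0.003, -1.0]]
force: [-4.5, 1.7, 6.0]
finger_gap: 0.617
```

In contact. I'll release it and lift away.

Call:
drive_tool([
  {"dx": 0.0, "dy": 0.0, "dz": -0.0005, "twist": 0.0},
  {"dx": 0.0, "dy": 0.0, "dz": -0.0005, "twist": 0.0},
  {"dx": 0.0, "dy": 0.0, "dz": -0.0005, "twist": 0.0},
  {"dx": 0.0, "dy": 0.0, "dz": -0.0005, "twist": 0.0},
  {"dx": 0.0, "dy": 0.0, "dz": -0.001, "twist": 0.0},
], jaw=-0.4)

```text
clock: 19.7
tool_pos: [0.6317, -0.1997, 0.0345]
orientation: [[1.0, 0.004, -0.004], [0.004, -1.0, 0.003], [-0.004, -0.003, -1.0]]
force: [-1.1, 0.9, 0.4]
finger_gap: 0.699
```

Call:
drive_tool([
  {"dx": 0.0, "dy": 0.0, "dz": -0.006, "twist": 0.0},
  {"dx": 0.0, "dy": 0.0, "dz": -0.018, "twist": 0.0},
  {"dx": 0.0, "dy": 0.0, "dz": -0.04, "twist": 0.0},
  {"dx": 0.0, "dy": 0.0, "dz": -0.07, "twist": 0.0},
  {"dx": 0.0, "dy": 0.0, "dz": -0.1, "twist": 0.0},
])

```text
clock: 20.2
tool_pos: [0.632, -0.2, 0.1363]
orientation: [[1.0, 0.004, -0.003], [0.004, -1.0, 0.003], [-0.003, -0.003, -1.0]]
force: [0.2, -0.8, -0.2]
finger_gap: 0.7
```

```bash
python3 -c "
from h import *
go(.567,-.08,.15,0)"
```

```text
t 20.2 pos [ 0.632  -0.2     0.1363] yaw 0.23 F [ 0.19 -0.82 -0.23] gap 0.7
d [-0.0646 -0.1203 -0.0131] twist 0.004
```

Both are placed. Now I'll close the jaw, turn 90° so the body stays outside the chamber, and move in front of the bar (outside it, +y).

Call:
drive_tool([
  {"dx": -0.01, "dy": -0.02, "dz": -0.01, "twist": -0.06},
  {"dx": -0.025, "dy": -0.047, "dz": -0.014, "twist": -0.2},
  {"dx": -0.04, "dy": -0.075, "dz": -0.014, "twist": -0.34},
  {"dx": -0.055, "dy": -0.1, "dz": -0.014, "twist": -0.48},
  {"dx": -0.065, "dy": -0.125, "dz": -0.014, "twist": -0.62},
], jaw=1.0, grip_force=20.0)

```text
clock: 20.7
tool_pos: [0.5658, -0.0744, 0.1522]
orientation: [[0.808, 0.589, -0.002], [0.589, -0.808, 0.003], [-0.0, -0.004, -1.0]]
force: [0.6, 0.2, -0.1]
finger_gap: 0.284
```

Call:
drive_tool([
  {"dx": 0.0, "dy": 0.0, "dz": 0.0, "twist": -0.14},
  {"dx": 0.0, "dy": 0.0, "dz": 0.0, "twist": -0.28},
  {"dx": 0.0, "dy": 0.0, "dz": 0.0, "twist": -0.42},
  {"dx": 0.0, "dy": 0.0, "dz": 0.0, "twist": -0.56},
  {"dx": 0.0, "dy": 0.0, "dz": 0.0, "twist": -0.7},
])

```text
clock: 21.2
tool_pos: [0.5661, -0.0744, 0.1534]
orientation: [[0.233, 0.972, -0.001], [0.972, -0.233, 0.003], [0.003, -0.002, -1.0]]
force: [0.4, -0.3, 0.3]
finger_gap: 0.004
```

```bash
python3 -c "
from h import *
go(.567,-.075,.15,90)
print(state()['joint_pos'].round(1))
im=grab_frame('scene'); cv2.imwrite('pics/scene9.png',im[:,:,::-1])
b=cv2.imread('pics/scene9.png')[190:310,80:220]
cv2.imwrite('pics/t9.png',cv2.resize(b,None,fx=4.5,fy=4.5,interpolation=2))"
```

```text
t 21.2 pos [ 0.5661 -0.0744  0.1534] yaw 76.51 F [ 0.37 -0.33  0.29] gap 0.004
d [-0.0004  0.001   0.0034] twist -0.2354
[ -8.8  24.9 103.1   0.2  52.    4.6]
```

View pics/t9.png

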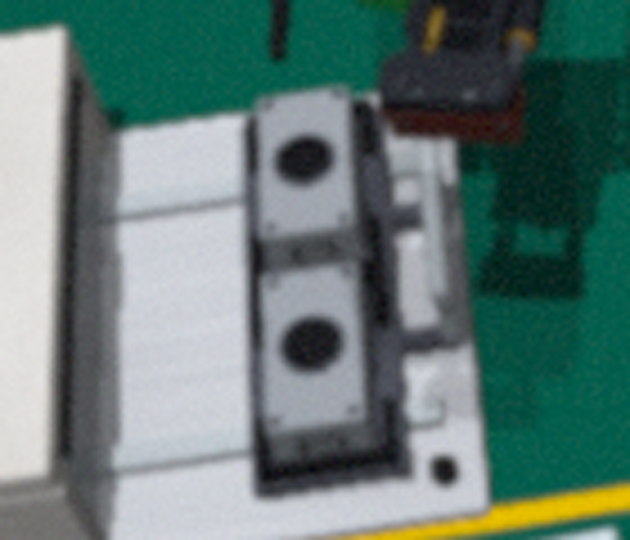

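Both full housings lie flat in the nest. Next I'll finish the turn and go down in front of the bar.

Call:
drive_tool([
  {"dx": 0.0, "dy": 0.001, "dz": 0.01, "twist": -0.12},
  {"dx": 0.0, "dy": 0.001, "dz": 0.03, "twist": -0.235},
  {"dx": 0.0, "dy": 0.001, "dz": 0.06, "twist": -0.235},
  {"dx": 0.0, "dy": 0.001, "dz": 0.085, "twist": -0.235},
  {"dx": 0.0, "dy": 0.001, "dz": 0.095, "twist": -0.235},
])

```text
clock: 21.75
tool_pos: [0.5659, -0.0742, 0.057]
orientation: [[-0.004, 1.0, -0.003], [1.0, 0.004, 0.003], [0.003, -0.003, -1.0]]
force: [-1.7, -0.5, 0.1]
finger_gap: 0.004
```

```bash
python3 -c "
from h import *
go(.567,-.105,.058,90)"
```

```text
t 21.75 pos [ 0.5659 -0.0742  0.057 ] yaw 90.24 F [-1.74 -0.47  0.06] gap 0.004
d [-0.0308  0.0009 -0.0011] twist 0.0042
```

Call:
drive_tool([
  {"dx": -0.01, "dy": 0.0, "dz": -0.001, "twist": 0.004},
  {"dx": -0.02, "dy": 0.0, "dz": -0.001, "twist": 0.004},
  {"dx": -0.027, "dy": 0.0, "dz": -0.001, "twist": 0.004},
  {"dx": -0.03, "dy": 0.0, "dz": -0.001, "twist": 0.004},
  {"dx": -0.032, "dy": 0.0, "dz": -0.001, "twist": 0.004},
])

```text
clock: 22.25
tool_pos: [0.5665, -0.107, 0.0588]
orientation: [[0.001, 1.0, -0.002], [1.0, -0.001, 0.003], [0.003, -0.002, -1.0]]
force: [-0.2, 0.0, 0.7]
finger_gap: 0.005
```

Call:
drive_tool([
  {"dx": -0.002, "dy": 0.0, "dz": 0.0, "twist": 0.0},
  {"dx": -0.004, "dy": 0.0, "dz": 0.0, "twist": 0.0},
  {"dx": -0.006, "dy": 0.0, "dz": 0.0, "twist": 0.0},
  {"dx": -0.008, "dy": 0.0, "dz": 0.0, "twist": 0.0},
  {"dx": -0.01, "dy": 0.0, "dz": 0.0, "twist": 0.0},
])

```text
clock: 22.75
tool_pos: [0.5665, -0.1169, 0.0588]
orientation: [[0.001, 1.0, -0.002], [1.0, -0.001, 0.003], [0.003, -0.002, -1.0]]
force: [-1.2, 2.9, 1.9]
finger_gap: 0.003
```

Contact confirmed by about 3 N of friction. I'll keep pushing at about 40 mm/s and slow down before the stop.

Call:
drive_tool([
  {"dx": -0.003, "dy": 0.0, "dz": 0.0, "twist": 0.0},
  {"dx": -0.007, "dy": 0.0, "dz": 0.0, "twist": 0.0},
  {"dx": -0.012, "dy": 0.0, "dz": 0.0, "twist": 0.0},
  {"dx": -0.017, "dy": 0.0, "dz": 0.0, "twist": 0.0},
  {"dx": -0.022, "dy": 0.0, "dz": 0.0, "twist": 0.0},
])

```text
clock: 23.25
tool_pos: [0.5666, -0.1395, 0.0589]
orientation: [[0.001, 1.0, -0.002], [1.0, -0.001, 0.003], [0.003, -0.002, -1.0]]
force: [-0.6, 3.2, 2.4]
finger_gap: 0.003
```

Call:
drive_tool([
  {"dx": -0.005, "dy": 0.0, "dz": 0.0, "twist": 0.0},
  {"dx": -0.01, "dy": 0.0, "dz": 0.0, "twist": 0.0},
  {"dx": -0.015, "dy": 0.0, "dz": 0.0, "twist": 0.0},
  {"dx": -0.02, "dy": 0.0, "dz": 0.0, "twist": 0.0},
  {"dx": -0.025, "dy": 0.0, "dz": 0.0, "twist": 0.0},
])

```text
clock: 23.75
tool_pos: [0.5667, -0.1649, 0.0588]
orientation: [[0.001, 1.0, -0.002], [1.0, -0.001, 0.003], [0.003, -0.002, -1.0]]
force: [0.6, 4.1, 2.9]
finger_gap: 0.006
```

Call:
drive_tool([
  {"dx": -0.005, "dy": 0.0, "dz": 0.0, "twist": 0.0},
  {"dx": -0.01, "dy": 0.0, "dz": 0.0, "twist": 0.0},
  {"dx": -0.015, "dy": 0.0, "dz": 0.0, "twist": 0.0},
  {"dx": -0.02, "dy": 0.0, "dz": 0.0, "twist": 0.0},
  {"dx": -0.025, "dy": 0.0, "dz": 0.0, "twist": 0.0},
])

```text
clock: 24.25
tool_pos: [0.5668, -0.1904, 0.0588]
orientation: [[0.001, 1.0, -0.001], [1.0, -0.001, 0.003], [0.003, -0.001, -1.0]]
force: [0.4, 4.4, 2.5]
finger_gap: 0.008
```

```bash
python3 -c "
from h import *
go(.5665,-.240,.058,90)"
```

```text
t 24.25 pos [ 0.5668 -0.1904  0.0588] yaw 89.96 F [0.37 4.41 2.53] gap 0.008
d [-0.0496 -0.0003  0.0006] twist -0.0007
```

Call:
drive_tool([
  {"dx": -0.005, "dy": 0.0, "dz": 0.0, "twist": 0.0},
  {"dx": -0.01, "dy": 0.0, "dz": 0.0, "twist": 0.0},
  {"dx": -0.015, "dy": 0.0, "dz": 0.0, "twist": 0.0},
  {"dx": -0.02, "dy": 0.0, "dz": 0.0, "twist": 0.0},
  {"dx": -0.025, "dy": 0.0, "dz": 0.0, "twist": 0.0},
])

```text
clock: 24.75
tool_pos: [0.5669, -0.2158, 0.0588]
orientation: [[0.001, 1.0, -0.001], [1.0, -0.001, 0.003], [0.003, -0.001, -1.0]]
force: [0.3, 3.6, 2.5]
finger_gap: 0.005
```

Call:
drive_tool([
  {"dx": -0.004, "dy": 0.0, "dz": 0.0, "twist": 0.0},
  {"dx": -0.007, "dy": 0.0, "dz": 0.0, "twist": 0.0},
  {"dx": -0.01, "dy": 0.0, "dz": 0.0, "twist": 0.0},
  {"dx": -0.0125, "dy": 0.0, "dz": 0.0, "twist": 0.0},
  {"dx": -0.0145, "dy": 0.0, "dz": 0.0, "twist": 0.0},
])

```text
clock: 25.25
tool_pos: [0.5669, -0.2305, 0.0587]
orientation: [[0.001, 1.0, -0.001], [1.0, -0.001, 0.003], [0.003, -0.001, -1.0]]
force: [1.5, 3.8, 2.4]
finger_gap: 0.006
```

Call:
drive_tool([
  {"dx": -0.002, "dy": 0.0, "dz": 0.0, "twist": 0.0},
  {"dx": -0.004, "dy": 0.0, "dz": 0.0, "twist": 0.0},
  {"dx": -0.006, "dy": 0.0, "dz": 0.0, "twist": 0.0},
  {"dx": -0.008, "dy": 0.0, "dz": 0.0, "twist": 0.0},
  {"dx": -0.01, "dy": 0.0, "dz": 0.0, "twist": 0.0},
])

```text
clock: 25.75
tool_pos: [0.5669, -0.2406, 0.0587]
orientation: [[0.001, 1.0, -0.001], [1.0, -0.001, 0.003], [0.003, -0.001, -1.0]]
force: [1.9, 3.6, 2.8]
finger_gap: 0.003
```

Call:
drive_tool([
  {"dx": -0.0015, "dy": 0.0, "dz": 0.0, "twist": 0.0},
  {"dx": -0.003, "dy": 0.0, "dz": 0.0, "twist": 0.0},
  {"dx": -0.0045, "dy": 0.0, "dz": 0.0, "twist": 0.0},
  {"dx": -0.006, "dy": 0.0, "dz": 0.0, "twist": 0.0},
  {"dx": -0.0075, "dy": 0.0, "dz": 0.0, "twist": 0.0},
])

```text
clock: 26.25
tool_pos: [0.567, -0.2482, 0.0586]
orientation: [[0.001, 1.0, -0.001], [1.0, -0.001, 0.003], [0.003, -0.001, -1.0]]
force: [1.2, 3.7, 2.5]
finger_gap: 0.005
```

Call:
drive_tool([
  {"dx": -0.0015, "dy": 0.0, "dz": 0.0, "twist": 0.0},
  {"dx": -0.003, "dy": 0.0, "dz": 0.0, "twist": 0.0},
  {"dx": -0.0045, "dy": 0.0, "dz": 0.0, "twist": 0.0},
  {"dx": -0.006, "dy": 0.0, "dz": 0.0, "twist": 0.0},
  {"dx": -0.007, "dy": 0.0, "dz": 0.0, "twist": 0.0},
])

```text
clock: 26.75
tool_pos: [0.5669, -0.2554, 0.0586]
orientation: [[0.001, 1.0, -0.001], [1.0, -0.001, 0.003], [0.003, -0.001, -1.0]]
force: [1.0, 2.7, 2.3]
finger_gap: 0.001
```

Call:
drive_tool([
  {"dx": -0.0015, "dy": 0.0, "dz": 0.0, "twist": 0.0},
  {"dx": -0.003, "dy": 0.0, "dz": 0.0, "twist": 0.0},
  {"dx": -0.004, "dy": 0.0, "dz": 0.0, "twist": 0.0},
  {"dx": -0.005, "dy": 0.0, "dz": 0.0, "twist": 0.0},
  {"dx": -0.006, "dy": 0.0, "dz": 0.0, "twist": 0.0},
])

```text
clock: 27.25
tool_pos: [0.5669, -0.2615, 0.0586]
orientation: [[0.001, 1.0, -0.001], [1.0, -0.001, 0.003], [0.003, -0.001, -1.0]]
force: [1.6, 2.6, 2.0]
finger_gap: 0.011
```

Call:
drive_tool([
  {"dx": -0.001, "dy": 0.0, "dz": 0.0, "twist": 0.0},
  {"dx": -0.002, "dy": 0.0, "dz": 0.0, "twist": 0.0},
  {"dx": -0.003, "dy": 0.0, "dz": 0.0, "twist": 0.0},
  {"dx": -0.004, "dy": 0.0, "dz": 0.0, "twist": 0.0},
  {"dx": -0.005, "dy": 0.0, "dz": 0.0, "twist": 0.0},
])

```text
clock: 27.75
tool_pos: [0.5669, -0.2647, 0.0586]
orientation: [[0.002, 1.0, -0.002], [1.0, -0.002, 0.006], [0.006, -0.002, -1.0]]
force: [3.6, 15.6, 5.0]
finger_gap: 0.005
```

The stop is felt: 15.6 N and the advance has stalled. One short, slightly firmer press will confirm it.

Call:
drive_tool([
  {"dx": -0.0018, "dy": 0.0, "dz": 0.0, "twist": 0.0},
  {"dx": -0.0022, "dy": 0.0, "dz": 0.0, "twist": 0.0},
  {"dx": -0.0025, "dy": 0.0, "dz": 0.0, "twist": 0.0},
  {"dx": -0.0025, "dy": 0.0, "dz": 0.0, "twist": 0.0},
  {"dx": -0.0025, "dy": 0.0, "dz": 0.0, "twist": 0.0},
])

```text
clock: 28.25
tool_pos: [0.5669, -0.2646, 0.0586]
orientation: [[0.002, 1.0, -0.003], [1.0, -0.002, 0.009], [0.009, -0.003, -1.0]]
force: [3.8, 14.4, 5.1]
finger_gap: 0.004
```

It's firmly home. Now I'll retreat outward (+y), go up, and look.

Call:
drive_tool([
  {"dx": 0.002, "dy": 0.0, "dz": 0.0, "twist": 0.0},
  {"dx": 0.008, "dy": 0.0, "dz": 0.0, "twist": 0.0},
  {"dx": 0.02, "dy": 0.0, "dz": 0.0, "twist": 0.0},
  {"dx": 0.045, "dy": 0.0, "dz": 0.0, "twist": 0.0},
  {"dx": 0.08, "dy": 0.0, "dz": -0.01, "twist": 0.0},
])

```text
clock: 28.75
tool_pos: [0.5659, -0.1844, 0.0682]
orientation: [[0.004, 1.0, -0.005], [1.0, -0.004, 0.009], [0.009, -0.005, -1.0]]
force: [1.4, 0.7, 0.4]
finger_gap: 0.007
```

Call:
drive_tool([
  {"dx": 0.035, "dy": 0.0, "dz": -0.03, "twist": 0.0},
  {"dx": 0.065, "dy": -0.02, "dz": -0.06, "twist": 0.0},
  {"dx": 0.09, "dy": -0.05, "dz": -0.1, "twist": 0.0},
  {"dx": 0.1, "dy": -0.085, "dz": -0.14, "twist": 0.0},
  {"dx": 0.1, "dy": -0.12, "dz": -0.16, "twist": 0.0},
])

```text
clock: 29.25
tool_pos: [0.4468, -0.0842, 0.2315]
orientation: [[0.002, 1.0, -0.002], [1.0, -0.002, 0.009], [0.009, -0.002, -1.0]]
force: [0.6, 0.5, 0.6]
finger_gap: 0.002
```

```bash
python3 -c "
from h import *
go(.5,-.1,.2,90)
im=grab_frame('scene'); cv2.imwrite('pics/scene10.png',cv2.resize(im[:,:,::-1],None,fx=1.42,fy=1.42,interpolation=2))
im=grab_frame('top'); cv2.imwrite('pics/top10.png',cv2.resize(im[:,:,::-1],None,fx=1.42,fy=1.42,interpolation=2))"
```

```text
t 29.25 pos [ 0.4468 -0.0842  0.2315] yaw 89.89 F [0.59 0.47 0.62] gap 0.002
d [-0.016   0.0534  0.0312] twist -0.0019
```

View pics/scene10.png

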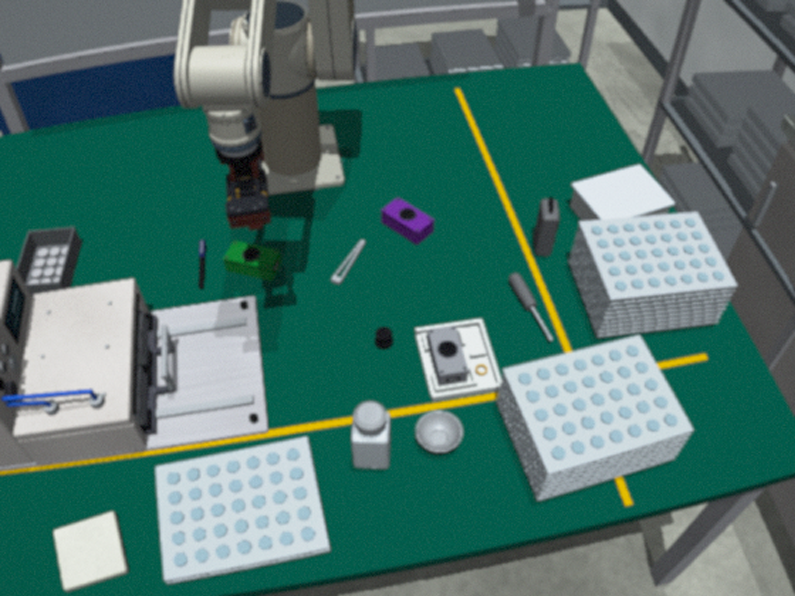

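View pics/top10.png

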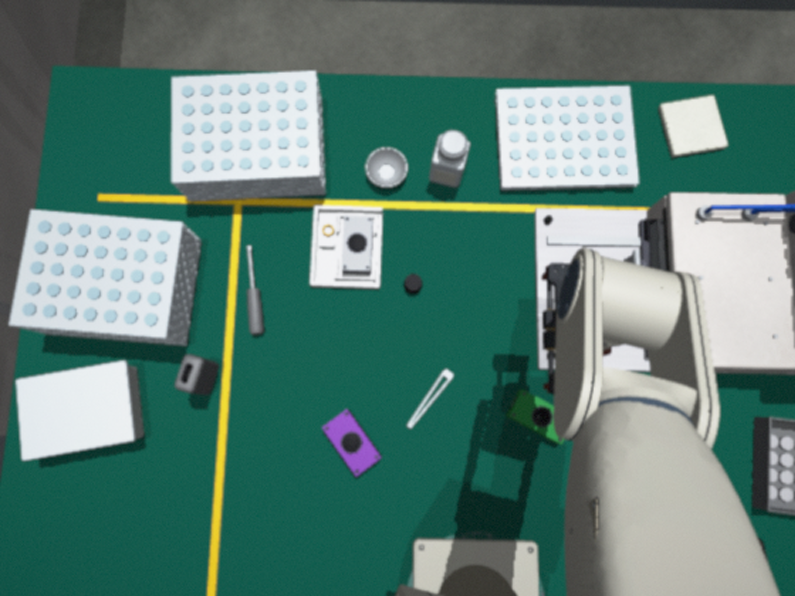

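```bash
python3 - <<'E'
from h import *
t=cv2.imread('pics/top10.png')[195:295,300:395]; s=cv2.imread('pics/scene10.png')[310:405,405:510]
cv2.imwrite('pics/t11.png',np.hstack([cv2.resize(t,(390,410),interpolation=2),cv2.resize(s,(400,410),interpolation=2)]))
E
```

```text
(no output)
```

View pics/t11.png

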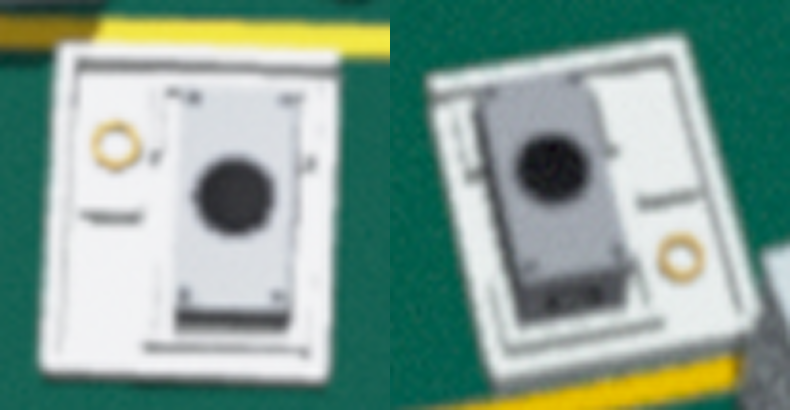

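The light housing lies flat inside its compartment, clear of the walls. The nest is home with the arm clear of it, so I'm handing in.

```bash
python3 -c "
from rig import *
print(state()['clock'],state()['joint_vel'].round(2)); print(hand_in())"
```

```text
29.35 [-0.1   5.67 -2.89  0.38 -4.33  0.63]
the job is handed in; nothing more can be done
None
```

The job is done and was handed in at about 29 s of the 72 s allowed.

- **Weighing:** the first housing I lifted, beside the nest, read about 1.6 N and is the light one. The other two read about 4.5 N each and are full.
- **Light housing:** it lies flat in the rework tray's housing compartment. Both camera views showed it clear of the walls with the brass ring untouched.
- **Full housings:** they went into the near and far nest compartments. I checked both flat in the scene view before pushing.
- **Nest:** I pushed the bar slowly against 3–4 N of friction until it stopped, with the force rising to about 15 N. A second press gave no further travel. I then backed off without touching anything, and the final pictures show the nest inside the chamber.
- **Bystanders:** everything visible in the last two pictures looked to be in its starting place.

**Limits and disagreements:**
- **Cameras:** the two cameras disagreed by 2–8 mm on the nest's x position. I set the housings down at values between the two, and felt no wall contact.
- **Nest stop:** from the first contact with the bar, the nest travelled about 155 mm. That fits a start about 4 mm in from fully out, but I had no direct reading of the nest joint.
- **Hidden housings:** the two full housings are hidden in the chamber, so I could not see them after the push.

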